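# Load the specimen warmer and hang its guard

### The job

Stand every specimen jar that is on the worktop upright in a well of the warmer, one to a well, and press each blue cap down fully home. Only then lift the amber guard out of its stand and hang it on the warmer: lower both hinge sockets fully onto the two upright pintles and leave the guard hanging shut, parallel to the row of wells. Leave everything else where it stands.

Things in the scene. Friction and masses are not known exactly. Their poses are not given: they have to be found in the camera images.
- block: Dry-block warmer, fixed: white base, aluminium block (90 x 264 mm, top 45 mm above the worktop) with four round wells in a row along its y axis, white control box 56 mm tall at its -y end, grey hinge post at its +y end on the guard's (-x) side. Origin at worktop level under the middle of the row; x from the guard's side to the rear, y along the row towards the hinge post, z up.
- well1 (a point): Centre of the mouth of well 1, level with the block's top (45 mm above the worktop). The well is 55 mm across and 22 mm deep with a flat floor; neighbouring wells are 66 mm apart; well 1 is next to the hinge post. Axes as the block's. Any jar may stand in any well.
- well2 (a point): Centre of the mouth of well 2, level with the block's top (45 mm above the worktop). The well is 55 mm across and 22 mm deep with a flat floor; neighbouring wells are 66 mm apart; well 1 is next to the hinge post. Axes as the block's. Any jar may stand in any well.
- well3 (a point): Centre of the mouth of well 3, level with the block's top (45 mm above the worktop). The well is 55 mm across and 22 mm deep with a flat floor; neighbouring wells are 66 mm apart; well 1 is next to the hinge post. Axes as the block's. Any jar may stand in any well.
- well4 (a point): Centre of the mouth of well 4, level with the block's top (45 mm above the worktop). The well is 55 mm across and 22 mm deep with a flat floor; neighbouring wells are 66 mm apart; well 1 is next to the hinge post. Axes as the block's. Any jar may stand in any well.
- pintle_low (a point): Foot (shoulder) of the lower brass pintle on the hinge post, 30 mm above the worktop: the lower socket rests here when hung. Pintle upright, 8 mm across, 18 mm tall, top 6 mm tapering to 3 mm, on an arm 8 mm thick, 18 mm wide. The 20 mm square post is on the block's +y side, near face 27 mm away; the block's -x side is open. Axes as the block's.
- pintle_high (a point): Foot of the upper pintle, straight above the lower one, 130 mm above the worktop (pintle top 148 mm); same pintle and arm. As its arm is over the lower pintle, bring the guard in sideways from the block's -x side, raised 20 to 65 mm above its hung height with each socket above its pintle, then lower it straight down.
- shut_mark (a point): Where the lower free corner of the guard is when the guard hangs shut: 235 mm from the pintles towards the block's -y, 30 mm above the worktop. The shut guard is parallel to the row of wells, 75 mm in front (-x) of it.
- guard_grip (a point): Centre of the black grip tab above the centre of mass of the loose guard: upright amber panel 8 mm thick, 222 x 125 mm, orange edging, 0.25 kg. Tab 12 mm thick, 60 mm long, rising 31 mm above the panel; centre 140 mm above the guard's lower edge, 113 mm from the hinge axis. x through the thickness, +y along the panel to the sockets, z up; hung shut, parallel to the block's.
- socket_low (a point): Centre of the open lower face of the guard's lower hinge socket (dark steel block 26 x 26 x 25 mm, 11 mm square hole right through it vertically), level with the guard's lower edge. Guard's axes.
- socket_high (a point): Centre of the open lower face of the guard's upper hinge socket, the same, 100 mm above the lower one.
- guard_end (a point): Lower free corner of the guard, 235 mm from the hinge axis along the guard's -y, on an orange foot 26 mm wide. At the start the guard stands on edge in a fixed grey parking stand (base 90 x 280 x 10 mm, two pairs of cheeks reaching 44 mm above the worktop either side of the panel): lift it straight up 40 mm or more to clear them.
- jar1_mid (a point): Middle of specimen jar 1 (may be absent), 40 mm above its flat underside: white straight jar with yellow band, 50 mm across, 65 mm tall to the shoulder, 0.2 kg, weighted steel base, with a blue cap on it; 83 mm tall with the cap up, 75 mm with it home. Stood in a well its middle is 18 mm above the well's mouth. z is the jar's axis, up.
- cap1 (a joint): How far the cap of jar 1 has been pushed down (m): 0 standing 8 mm proud, 0.008 fully home. Stiff: takes about 7 N to move, and stays where it is left. The cap is 49 mm across with a flat top, which stands on the jar's axis 43 mm above the jar's middle, less this value.
- jar2_mid (a point): Middle of specimen jar 2 (may be absent), 40 mm above its flat underside: white straight jar with yellow band, 50 mm across, 65 mm tall to the shoulder, 0.2 kg, weighted steel base, with a blue cap on it; 83 mm tall with the cap up, 75 mm with it home. Stood in a well its middle is 18 mm above the well's mouth. z is the jar's axis, up.
- cap2 (a joint): How far the cap of jar 2 has been pushed down (m): 0 standing 8 mm proud, 0.008 fully home. Stiff: takes about 7 N to move, and stays where it is left. The cap is 49 mm across with a flat top, which stands on the jar's axis 43 mm above the jar's middle, less this value.
- jar3_mid (a point): Middle of specimen jar 3 (may be absent), 40 mm above its flat underside: white straight jar with yellow band, 50 mm across, 65 mm tall to the shoulder, 0.2 kg, weighted steel base, with a blue cap on it; 83 mm tall with the cap up, 75 mm with it home. Stood in a well its middle is 18 mm above the well's mouth. z is the jar's axis, up.
- cap3 (a joint): How far the cap of jar 3 has been pushed down (m): 0 standing 8 mm proud, 0.008 fully home. Stiff: takes about 7 N to move, and stays where it is left. The cap is 49 mm across with a flat top, which stands on the jar's axis 43 mm above the jar's middle, less this value.
- jar4_mid (a point): Middle of specimen jar 4 (may be absent), 40 mm above its flat underside: white straight jar with yellow band, 50 mm across, 65 mm tall to the shoulder, 0.2 kg, weighted steel base, with a blue cap on it; 83 mm tall with the cap up, 75 mm with it home. Stood in a well its middle is 18 mm above the well's mouth. z is the jar's axis, up.
- cap4 (a joint): How far the cap of jar 4 has been pushed down (m): 0 standing 8 mm proud, 0.008 fully home. Stiff: takes about 7 N to move, and stays where it is left. The cap is 49 mm across with a flat top, which stands on the jar's axis 43 mm above the jar's middle, less this value.
- slides_a: Bystander, loose, not part of the job: slide box, white with a red band, 85 x 55 x 30 mm. Origin at the centre of its underside.
- slides_b: Bystander, loose, not part of the job: slide box, white with a red band, 85 x 55 x 30 mm. Origin at the centre of its underside.
- reagent: Bystander, loose, not part of the job: white bottle with red cap, 50 mm across, 120 mm tall. Origin at the centre of its underside.
- pot: Bystander, loose, not part of the job: amber jar with white lid, 64 mm across, 75 mm tall. Origin at the centre of its underside.

How it is judged:
On the way, in this order (a step that is already met when the one before it is completed fails the run):
1. every jar stands in a well with its cap pressed home (((horizontal distance between jar1_mid and well1 below 0.008 m and z of jar1_mid in the frame of well1 below 0.023 m) or (horizontal distance between jar1_mid and well2 below 0.008 m and z of jar1_mid in the frame of well2 below 0.023 m) or (horizontal distance between jar1_mid and well3 below 0.008 m and z of jar1_mid in the frame of well3 below 0.023 m) or (horizontal distance between jar1_mid and well4 below 0.008 m and z of jar1_mid in the frame of well4 below 0.023 m)) and angle between each of jar1_mid, jar2_mid, jar3_mid, jar4_mid's own z axis and vertical below 0.15 rad and value of joint each of cap1, cap2, cap3, cap4 above 0.0062 m and ((horizontal distance between jar2_mid and well1 below 0.008 m and z of jar2_mid in the frame of well1 below 0.023 m) or (horizontal distance between jar2_mid and well2 below 0.008 m and z of jar2_mid in the frame of well2 below 0.023 m) or (horizontal distance between jar2_mid and well3 below 0.008 m and z of jar2_mid in the frame of well3 below 0.023 m) or (horizontal distance between jar2_mid and well4 below 0.008 m and z of jar2_mid in the frame of well4 below 0.023 m)) and ((horizontal distance between jar3_mid and well1 below 0.008 m and z of jar3_mid in the frame of well1 below 0.023 m) or (horizontal distance between jar3_mid and well2 below 0.008 m and z of jar3_mid in the frame of well2 below 0.023 m) or (horizontal distance between jar3_mid and well3 below 0.008 m and z of jar3_mid in the frame of well3 below 0.023 m) or (horizontal distance between jar3_mid and well4 below 0.008 m and z of jar3_mid in the frame of well4 below 0.023 m)) and ((horizontal distance between jar4_mid and well1 below 0.008 m and z of jar4_mid in the frame of well1 below 0.023 m) or (horizontal distance between jar4_mid and well2 below 0.008 m and z of jar4_mid in the frame of well2 below 0.023 m) or (horizontal distance between jar4_mid and well3 below 0.008 m and z of jar4_mid in the frame of well3 below 0.023 m) or (horizontal distance between jar4_mid and well4 below 0.008 m and z of jar4_mid in the frame of well4 below 0.023 m)) and not (horizontal distance between socket_low and pintle_low below 0.006 m and horizontal distance between socket_high and pintle_high below 0.006 m and z of socket_low in the frame of pintle_low below 0.005 m and z of socket_high in the frame of pintle_high below 0.005 m and angle between guard_grip's own z axis and vertical below 0.1 rad and horizontal distance between guard_end and shut_mark below 0.04 m)), for 0.2 s.
2. the guard hangs shut with both sockets fully down on their pintles (horizontal distance between socket_low and pintle_low below 0.006 m and horizontal distance between socket_high and pintle_high below 0.006 m and z of socket_low in the frame of pintle_low below 0.005 m and z of socket_high in the frame of pintle_high below 0.005 m and angle between guard_grip's own z axis and vertical below 0.1 rad and horizontal distance between guard_end and shut_mark below 0.04 m), for 0.2 s.
At the end, for the whole second after the job is handed in: Jars upright on the floor of a well (8 mm sideways, 5 mm height, 0.15 rad), caps down at least 6.2 of 8 mm; guard on both pintles (6 mm sideways, 5 mm height, upright within 0.1 rad), its free corner within 40 mm of the shut position; all at rest (all of step 2 and ((horizontal distance between jar1_mid and well1 below 0.008 m and z of jar1_mid in the frame of well1 below 0.023 m) or (horizontal distance between jar1_mid and well2 below 0.008 m and z of jar1_mid in the frame of well2 below 0.023 m) or (horizontal distance between jar1_mid and well3 below 0.008 m and z of jar1_mid in the frame of well3 below 0.023 m) or (horizontal distance between jar1_mid and well4 below 0.008 m and z of jar1_mid in the frame of well4 below 0.023 m)) and angle between each of jar1_mid, jar2_mid, jar3_mid, jar4_mid's own z axis and vertical below 0.15 rad and value of joint each of cap1, cap2, cap3, cap4 above 0.0062 m and ((horizontal distance between jar2_mid and well1 below 0.008 m and z of jar2_mid in the frame of well1 below 0.023 m) or (horizontal distance between jar2_mid and well2 below 0.008 m and z of jar2_mid in the frame of well2 below 0.023 m) or (horizontal distance between jar2_mid and well3 below 0.008 m and z of jar2_mid in the frame of well3 below 0.023 m) or (horizontal distance between jar2_mid and well4 below 0.008 m and z of jar2_mid in the frame of well4 below 0.023 m)) and ((horizontal distance between jar3_mid and well1 below 0.008 m and z of jar3_mid in the frame of well1 below 0.023 m) or (horizontal distance between jar3_mid and well2 below 0.008 m and z of jar3_mid in the frame of well2 below 0.023 m) or (horizontal distance between jar3_mid and well3 below 0.008 m and z of jar3_mid in the frame of well3 below 0.023 m) or (horizontal distance between jar3_mid and well4 below 0.008 m and z of jar3_mid in the frame of well4 below 0.023 m)) and ((horizontal distance between jar4_mid and well1 below 0.008 m and z of jar4_mid in the frame of well1 below 0.023 m) or (horizontal distance between jar4_mid and well2 below 0.008 m and z of jar4_mid in the frame of well2 below 0.023 m) or (horizontal distance between jar4_mid and well3 below 0.008 m and z of jar4_mid in the frame of well3 below 0.023 m) or (horizontal distance between jar4_mid and well4 below 0.008 m and z of jar4_mid in the frame of well4 below 0.023 m)) and linear speed of each of guard, jar1, jar2, jar3, jar4 below 0.02 m/s); the robot touches nothing.
It fails at once if a bystander pushed more than 50 mm or knocked over ((distance of slides_a from where it was at the start of the episode above 0.05 m or angle between slides_a's own z axis and vertical above 0.6 rad) or (distance of slides_b from where it was at the start of the episode above 0.05 m or angle between slides_b's own z axis and vertical above 0.6 rad) or (distance of reagent from where it was at the start of the episode above 0.05 m or angle between reagent's own z axis and vertical above 0.6 rad) or (distance of pot from where it was at the start of the episode above 0.05 m or angle between pot's own z axis and vertical above 0.6 rad)).
Of jar1, jar2, jar3, jar4 only 3 to 4 are there at a start; the rules pass over those that are not, and their reading is None.
At some moment in a run one of jar1, jar2, jar3, jar4 may be knocked a few centimetres aside while the robot is not near it.
It also fails if it takes over 208 s, if anything falls off the work surface, if the arm or the gripper's body presses on something with over 40 N, if the wrist force passes 120 N, or if a joint passes its speed limit or range.

### The arm

A 6-joint arm with a two-finger parallel gripper is mounted at the origin on the work surface. World frame = base frame: x ahead of the robot, y to its left, z up, the work surface at z = 0. Lengths are in m, angles in rad, forces in N, time in s.
With the tool pointing down it reaches from about 0.325 to 0.925 m from the base axis. Payload 3.1 kg.
Tool frame: the origin (TCP) lies at the very end of the fingers, on their centre line; the grasp point (between the pads) lies 19 mm behind it (ctrl.grasp_offset is the distance from the TCP to the grasp point, in m); z points along the fingers, y is the line along which they close (so a half turn about z gives the same grasp; the last joint's range is limited). The gripper opens to 85 mm and grips with 20 to 120 N. Pads are 22 mm wide; open, the fingers measure 114 mm over their backs; the gripper's body (76 mm by 85 mm) begins 54 mm behind the grasp point. The pads swing forward as they close: fully open they stand 13 mm farther back than shut.
Start: joints at [1.107, 0.217, 1.613, -0, 1.311, -0.112], TCP at [0.215, 0.587, 0.231] pointing down, gripper open.
Joint ranges: [-2.75, 2.75], [-0.78, 2.1], [0.31, 2.55], [-1.13, 4.27], [0.13, 2.63], [-2.58, 2.58]. Speed limits (rad/s): [2.79, 2.79, 3.14, 3.14, 3.14, 3.14].

### API

Orientations are given as a 3x3 rotation matrix whose columns are the frame's x, y, z axes.
In Python, from cell import ctrl gives the robot as it stands. The module is installed in compiled form; this text tells all that it offers.
- The arm moves only by the tool step_arm, never from a script. Its argument "commands" is a list of rows, each an object with "delta_rot": the turn, a rotation vector about the tool's x, y, z as a fraction of full scale, a list of three; "slide": the shift along the tool's x, y, z as a fraction of full scale, a list of three; "jaw": the opening, from 0 (shut) to 1 (fully open). In form: [{"delta_rot": [rx, ry, rz], "slide": [tx, ty, tz], "jaw": jaw}, ...]. A call has 1 to 8 rows; each row shifts and turns the commanded pose from where the row before left it, along the tool's axes as they then stand; what a row does not reach is not made up. Full scale, the value 1, is 4 cm for a shift and 10 degrees for a turn. A row lasts 1/8 s, in which the tool goes at most 62.5 mm and 10.7 degrees, less where a joint would pass 70% of its speed; a pose out of reach is approached as far as the arm can. A call with a number of a shift or a turn outside -1 to 1 is refused whole. A call with a gripper value outside its range is refused whole. The fingers move at their own pace and stop on an object; "newtons" is the grip in N (left out, the last holds). Time passes only in rows, so rows that do not move let the fingers close. It gives the time, the measured TCP pose, the force, the opening and the grip force at its end, in the units of the state.
- ctrl.read_state(): the state, without advancing time (a new reading comes with each control period).
- ctrl.grab_frame(name): name is "side" or "top"; returns a dict with "frame" (384x512x3 uint8, blue, green, red), "fx", "fy", "cx", "cy" (pixels), "dist" ([k1, k2, p1, p2, k3] as OpenCV has them; the pictures are not rectified), "camera_from_world" (4x4, takes a point from world to camera coordinates). Camera axes: x right, y down, z forward; pixel columns grow to the right and rows downward; lengths in m; the calibration is good to about 2 mm. A picture is of the moment at which its call begins. There is no depth.
- ctrl.sign_off(): hands the job in; it is judged then, once.
Trained networks look in a picture, given as the dict that the camera call returned (one of the last four; its "shot" number tells which), for a name from the list of things; names that differ only in an ending like _2 or _b are one class to them, and where a whole thing is asked for, a point or a joint stands for the part that bears it (a point fixed in the world has none). Each returns a list of dicts, best first, with "confidence" (0 to 1); they miss things now and then, are a little off and sometimes report something else, mostly with a low value. They report only what shows in the picture. A call takes as long as a camera call.
- ctrl.search_frame(picture, label): "xy" ([column, row] in pixels, amid what is visible of it).
The state is a dict: "time": time; "qpos": joint angles; "qd": joint speeds; "joint_efforts": joint torques, N m; "tcp_pos": TCP position; "tool_rot": TCP orientation; "contact_force": force on the tool from outside, world axes, zero at the start; "torque": the same for the moment, N m; "gripper_width": opening from 0.0 (shut) to 1.0 (fully open); "gripper_force": force on a finger pad.
Only numpy, scipy, OpenCV 4.12 (cv2) and the standard library are available. Lean on these libraries where they do the work, as an engineer would, in place of code of your own. Each camera call takes 0.05 s, during which the arm holds its last target. There are 200 camera calls.

## Working session

There is one attempt and no reset: what is moved stays moved. The work goes in short steps, Python scripts to look and compute and a tool call to move; the robot and the scene stay as the last step left them, time stands still between calls to the robot, and variables do not carry over. Pictures are saved under pics/ and viewed, at most 14 in all, crops included, and the job is handed in when it is done.

Besides the shell and the picture viewer there is one more tool, called after "Emit:" as a command line: name --argument value ..., lists and objects as JSON in quotes. step_arm: Moves the arm, as the interface text tells. Its arguments: {"type":"object","properties":{"commands":{"type":"array"},"newtons":{"type":"number"}},"required":["commands"]}

```bash
mkdir -p pics
cat > h.py <<'E'
import numpy as np, cv2
from cell import ctrl
def K(p): return np.array([[p['fx'],0,p['cx']],[0,p['fy'],p['cy']],[0,0,1.]])
def ray(p,uv):
    u=cv2.undistortPoints(np.array([[uv]],float),K(p),np.array(p['dist'],float))[0,0]
    T=np.array(p['camera_from_world']);R=T[:3,:3];c=-R.T@T[:3,3]
    d=R.T@np.array([u[0],u[1],1]);return c,d/np.linalg.norm(d)
def at_z(p,uv,z):
    c,d=ray(p,uv);return c+d*(z-c[2])/d[2]
def tri(p1,a,p2,b):
    c1,d1=ray(p1,a);c2,d2=ray(p2,b)
    s=np.linalg.lstsq(np.c_[d1,-d2],c2-c1,rcond=None)[0]
    x,y=c1+d1*s[0],c2+d2*s[1];return (x+y)/2,np.linalg.norm(x-y)
def proj(p,X):
    T=np.array(p['camera_from_world'])
    return cv2.projectPoints(np.atleast_2d(np.array(X,float)),cv2.Rodrigues(T[:3,:3])[0],T[:3,3],K(p),np.array(p['dist'],float))[0][:,0]
E
python3 - <<'E'
from h import *
np.set_printoptions(precision=4,suppress=True)
for n in ('top','side'):
    p=ctrl.grab_frame(n);cv2.imwrite(f'pics/{n}0.png',cv2.resize(p['frame'],(800,600),interpolation=cv2.INTER_CUBIC))
    T=np.array(p['camera_from_world']);print(n,p['shot'],-T[:3,:3].T@T[:3,3],T[2,:3],p['fx'])
    for l in ('block','well1','well2','well3','well4','pintle_low','pintle_high','shut_mark','guard_grip','socket_low','socket_high','guard_end','jar1_mid','cap1','slides_a','reagent','pot'):
        print(l,[(np.round(d['xy'],1).tolist(),round(d['confidence'],2)) for d in ctrl.search_frame(p,l)[:6]])
s=ctrl.read_state();print(s['tcp_pos'],s['tool_rot'],s['time'],s['contact_force'])
E
```

```text
top 1 [ 0.4676 -0.0163  1.3054] [ 0.0748  0.0242 -0.9969] 405.86570781000484
block [([195.1, 191.9], 0.67)]
well1 [([192.2, 189.8], 0.73), ([373.1, 217.7], 0.69)]
well2 [([192.2, 189.8], 0.73), ([373.1, 217.7], 0.69)]
well3 [([192.2, 189.8], 0.73), ([373.1, 217.7], 0.69)]
well4 [([192.2, 189.8], 0.73), ([373.1, 217.7], 0.69)]
pintle_low [([194.4, 191.7], 0.73), ([345.7, 139.8], 0.66)]
pintle_high [([194.1, 194.1], 0.67)]
shut_mark [([195.9, 193.4], 0.71)]
guard_grip [([375.9, 215.8], 0.89), ([196.0, 193.9], 0.65)]
socket_low [([371.8, 216.9], 0.72)]
socket_high [([374.0, 218.3], 0.92)]
guard_end [([375.6, 215.2], 0.62), ([193.8, 190.6], 0.46)]
jar1_mid [([318.6, 225.0], 0.57)]
cap1 [([315.5, 226.5], 0.79), ([306.6, 185.7], 0.51), ([271.6, 226.4], 0.45), ([231.1, 247.2], 0.41), ([197.0, 189.8], 0.22)]
slides_a [([227.8, 245.5], 0.89), ([298.8, 146.5], 0.76), ([195.5, 188.0], 0.23)]
reagent [([265.3, 121.4], 0.77), ([303.9, 181.9], 0.27)]
pot [([344.2, 140.9], 0.56), ([320.9, 227.0], 0.32), ([265.1, 118.6], 0.16)]
side 2 [ 0.0516 -0.8951  0.9428] [ 0.381   0.6865 -0.6193] 498.140912082
[... 197 characters left out ...]
9)]
well4 [([235.4, 193.5], 0.83), ([264.8, 276.1], 0.69)]
pintle_low [([237.6, 195.4], 0.77)]
pintle_high [([235.9, 191.5], 0.73)]
shut_mark [([238.7, 195.3], 0.57)]
guard_grip []
socket_low [([310.9, 313.8], 0.94)]
socket_high [([308.4, 314.6], 0.85)]
guard_end [([308.6, 316.1], 0.95)]
jar1_mid [([261.6, 283.7], 0.74)]
cap1 [([238.8, 239.4], 0.69), ([262.2, 274.4], 0.65), ([302.8, 245.4], 0.5), ([243.3, 247.5], 0.3)]
slides_a [([195.2, 233.3], 0.94), ([339.3, 242.1], 0.72)]
reagent [([340.2, 203.3], 0.73)]
pot [([376.0, 263.6], 0.9), ([304.3, 247.0], 0.49)]
[0.2153 0.5868 0.2313] [[-0.9388  0.3446  0.    ]
 [ 0.3446  0.9388  0.    ]
 [ 0.      0.     -1.    ]] 1.8 [-0.0185  0.6849 -0.0026]
```

View pics/top0.png

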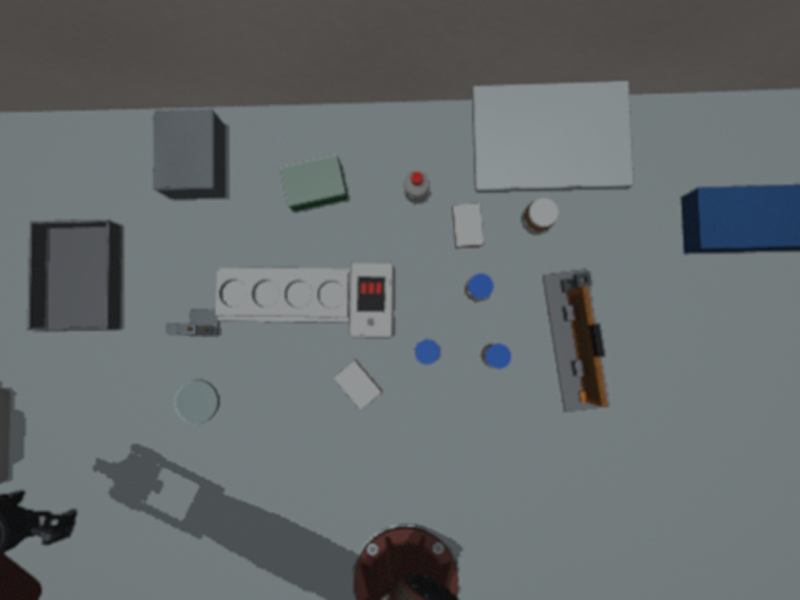

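View pics/side0.png

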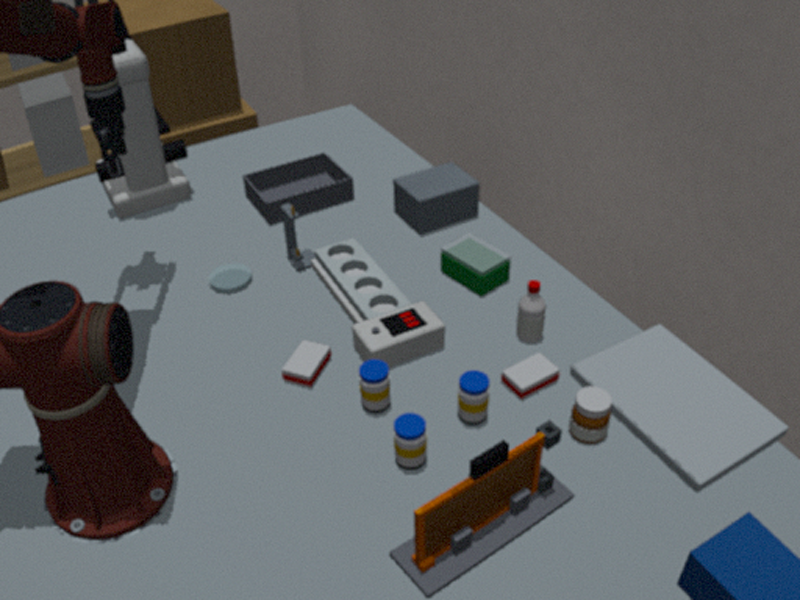

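Top view: three jars with upright blue caps at (481,287), (428,352) and (498,356). The block's wells run from (235,293) to (331,294), the post is near (195,325), and the guard is in its stand with its sockets at the far end, (578,282). The side view agrees. Next I'll take close crops and a colour fit of the caps.

```bash
cat >> h.py <<'E'
from scipy.optimize import least_squares
def avg(n,k=4):
    ps=[ctrl.grab_frame(n) for _ in range(k)];p=dict(ps[-1]);p['frame']=np.mean([q['frame'] for q in ps],0).astype(np.uint8);return p
def caps(p,x0=0,hgt=.083,nblob=6):
    hsv=cv2.cvtColor(p['frame'],cv2.COLOR_BGR2HSV)
    m=cv2.inRange(hsv,(105,140,60),(125,255,255))
    n,_,st,ce=cv2.connectedComponentsWithStats(m)
    return [(ce[i],st[i][4]) for i in range(1,n) if 60<st[i][4]<900]
def fitcap(p,uv,top=.083,bot=.065,r=.0245):
    a=np.linspace(0,2*np.pi,48)
    def cen(xy):
        P=np.array([[xy[0]+r*np.cos(t),xy[1]+r*np.sin(t),z] for z in (top,bot) for t in a])
        h=cv2.convexHull(proj(p,P).astype(np.float32));M=cv2.moments(h);return np.array([M['m10'],M['m01']])/M['m00']
    return least_squares(lambda v:cen(v)-uv,at_z(p,uv,top)[:2],diff_step=1e-4,x_scale=.1).x
E
python3 - <<'E'
from h import *
np.set_printoptions(precision=4,suppress=True)
T=avg('top',6);S=avg('side',6)
for p in (T,S):
    for c,a in caps(p): print(c,a,fitcap(p,c))
def crop(p,x,y,w,h,s): return cv2.resize(p['frame'][y:y+h,x:x+w],None,fx=s,fy=s,interpolation=cv2.INTER_CUBIC)
def mont(a,b):
    o=np.zeros((600,800,3),np.uint8);o[:a.shape[0],:a.shape[1]]=a;o[600-b.shape[0]:,:b.shape[1]]=b;return o
cv2.imwrite('pics/block.png',mont(crop(T,100,165,160,58,5),crop(S,165,125,128,118//2*1,5)))
cv2.imwrite('pics/guard.png',mont(crop(T,335,165,70,104,5)[:300],crop(S,240,265,150,60,5)))
cv2.imwrite('pics/guard2.png',np.hstack([crop(T,340,165,60,104,5),np.zeros((520,10,3),np.uint8),crop(S,245,262,125,116,4)[:520] if 0 else cv2.copyMakeBorder(crop(S,245,262,122,116,4),0,56,0,0,cv2.BORDER_CONSTANT)]))
np.savez('ref.npz',T=T['frame'],S=S['frame'])
import pickle;pickle.dump((T,S),open('ref.pkl','wb'))
E
```

```text
[307.1517 182.7809] 178 [ 0.5784 -0.158 ]
[273.0925 224.7399] 173 [ 0.4538 -0.0516]
[318.3696 227.3207] 184 [ 0.4433 -0.1874]
[238.8894 236.9425] 226 [ 0.4539 -0.0473]
[303.     244.2183] 229 [ 0.5795 -0.1543]
[261.8615 272.4308] 260 [ 0.4427 -0.1847]
```

View pics/block.png

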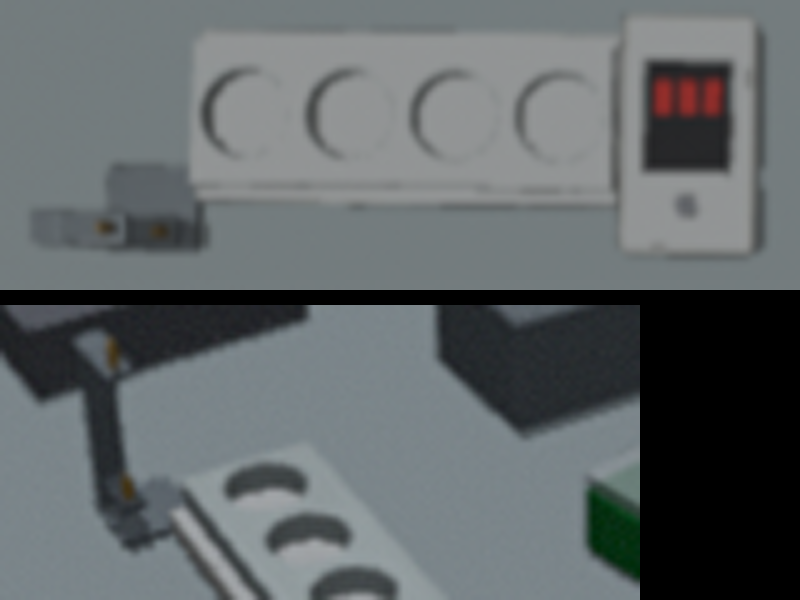

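View pics/guard2.png

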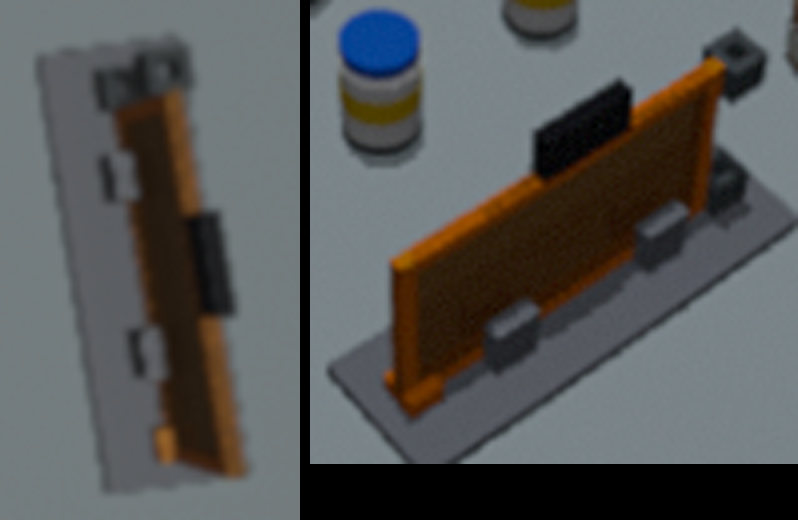

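The block crop shows well mouths centred near (245,113), (351,113), (455,114) and (559,115) in the top half. Brass pintles are at (107,227) for the upper and (160,231) for the lower, and in the side part at (112,352) and (127,487). The guard crop shows the panel's top edge running from (170,92) to (232,474) in the top view and from (400,262) to (717,64) in the side view. Next I'll fit these.

```bash
cat > fit.py <<'E'
from h import *
import pickle
from scipy.optimize import minimize
np.set_printoptions(precision=4,suppress=True)
T,S=pickle.load(open('ref.pkl','rb'))
def samp(g,uv): return cv2.remap(g,uv[:,0].astype(np.float32)[None],uv[:,1].astype(np.float32)[None],cv2.INTER_CUBIC)[0]
a=np.linspace(0,2*np.pi,60,endpoint=False)
def wells(v):
    c,s=np.cos(v[2]),np.sin(v[2]); return [np.array([v[0]-s*o,v[1]+c*o]) for o in (.099,.033,-.033,-.099)]
def cost(v,p,g):
    t=0
    for w in wells(v):
        C=lambda r:samp(g,proj(p,np.c_[w[0]+r*np.cos(a),w[1]+r*np.sin(a),0*a+.045]))
        t-=np.mean(C(.0305)-C(.0245))
    return t
for p in (T,S):
    g=cv2.GaussianBlur(cv2.cvtColor(p['frame'],cv2.COLOR_BGR2GRAY).astype(np.float32),(0,0),.7)
    u1,u4=((148.6,187.2),(211.4,187.6)) if p is T else (None,None)
    if p is T: A,B=at_z(p,u1,.045),at_z(p,u4,.045);v0=np.array([*((A+B)/2)[:2],np.arctan2(-(A-B)[0],(A-B)[1])])
    best=min((minimize(cost,v0+d,args=(p,g),method='Nelder-Mead',options=dict(initial_simplex=[v0+d+e for e in np.array([[0,0,0],[.004,0,0],[0,.004,0],[0,0,.02]])])) for d in np.array([[0,0,0],[.004,.003,0],[-.004,.003,0],[.003,-.004,0]])),key=lambda r:r.fun)
    print('block',best.x,best.fun)
    hsv=cv2.cvtColor(p['frame'],cv2.COLOR_BGR2HSV)
    for u in ([(121,210),(131.6,210.8)] if p is T else [(187,134),(190,161)]):
        x,y=map(int,u);R=hsv[y-4:y+6,x-4:x+6];m=((R[...,0]>8)&(R[...,0]<30)&(R[...,1]>110))
        yy,xx=np.nonzero(m);print('brass',len(xx),xx.mean()+x-4,yy.mean()+y-4)
        c=np.array([xx.mean()+x-4,yy.mean()+y-4]);z=.148 if u[0] in(121,187) else .048
        print('  pintle',fitcap(p,c,z,z-.018,.004))
f=lambda x,y:None
gt=[(340+170/5-.4,165+92/5-.4),(340+232/5-.4,165+474/5-.4)]
gs=[(245+(717-310)/4-.4,262+64/4-.4),(245+(400-310)/4-.4,262+262/4-.4)]
for z in(.135,):
  for p,q in((T,gt),(S,gs)):
    A,B=at_z(p,q[0],z),at_z(p,q[1],z);d=A-B;print('guard',A,B,np.linalg.norm(d),'mid113',(A+(B-A)*100/222),np.arctan2(-d[0],d[1]))
print([tri(T,gt[i],S,gs[i]) for i in(0,1)])
E
python3 fit.py
```

```text
block [ 0.5763  0.2374 -0.0283] -60.10737609863281
brass 0 nan nanfit.py:25: RuntimeWarning: Mean of empty slice.
  yy,xx=np.nonzero(m);print('brass',len(xx),xx.mean()+x-4,yy.mean()+y-4)
  ret = ret.dtype.type(ret / rcount)
fit.py:26: RuntimeWarning: Mean of empty slice.
  c=np.array([xx.mean()+x-4,yy.mean()+y-4]);z=.148 if u[0] in(121,187) else .048
Traceback (most recent call last):
  File "fit.py", line 27, in <module>
    print('  pintle',fitcap(p,c,z,z-.018,.004))
                     ~~~~~~^^^^^^^^^^^^^^^^^^^
  File "h.py", line 30, in fitcap
    return least_squares(lambda v:cen(v)-uv,at_z(p,uv,top)[:2],diff_step=1e-4,x_scale=.1).x
           ~~~~~~~~~~~~~^^^^^^^^^^^^^^^^^^^^^^^^^^^^^^^^^^^^^^^^^^^^^^^^^^^^^^^^^^^^^^^^^
ValueError: Initial guess is outside of provided bounds
```

```bash
python3 - <<'E'
s=open('fit.py').read()
i=s.index("x,y=map(int,u)");j=s.index("        c=np.array")
s=s[:i]+"""x,y=map(int,u);R=p['frame'][y-4:y+6,x-4:x+6].astype(float);m=R[...,2]-R[...,0];m=np.clip(m-np.median(m)-12,0,None)
        yy,xx=np.indices(m.shape);xm=(xx*m).sum()/m.sum();ym=(yy*m).sum()/m.sum();print('brass',m.max(),(m>0).sum(),xm+x-4,ym+y-4)
        c=np.array([xm+x-4,ym+y-4])"""+s[s.index(";z=.148"):]
open('fit.py','w').write(s)
E
python3 fit.py
```

```text
block [ 0.5763  0.2374 -0.0283] -60.10737609863281
brass 23.0 10 120.03260869565217 210.0108695652174
  pintle [0.506  0.3909]
brass 21.0 9 131.24705882352941 210.8
  pintle [0.5061 0.3905]
block [ 0.573   0.2349 -0.0353] -116.70639038085938
brass 37.0 17 187.08960573476702 134.0394265232975
  pintle [0.5045 0.3912]
brass 44.0 13 189.9929328621908 161.09540636042402
  pintle [0.5019 0.3878]
guard [ 0.5679 -0.3409  0.135 ] [ 0.3505 -0.3661  0.135 ] 0.21883026982840673 mid113 [ 0.47   -0.3523  0.135 ] -1.4556365340177158
guard [ 0.5651 -0.3439  0.135 ] [ 0.3499 -0.369   0.135 ] 0.21662636763844825 mid113 [ 0.4682 -0.3552  0.135 ] -1.454731547067013
[(array([ 0.5678, -0.3416,  0.1315]), np.float64(0.000989041826352867)), (array([ 0.3506, -0.367 ,  0.1323]), np.float64(0.0007031117980957421))]
```

Block, jars and guard are located to a few mm. First I turn the tool and go above jar A at (0.579, -0.156).

Emit:
step_arm --commands '[{"delta_rot":[0,0,0.895],"slide":[0,0,0],"jaw":1},{"delta_rot":[0,0,0.895],"slide":[0,0,0],"jaw":1},{"delta_rot":[0,0,0.895],"slide":[0,0,0],"jaw":1},{"delta_rot":[0,0,0.895],"slide":[0,0,0],"jaw":1},{"delta_rot":[0,0,0.895],"slide":[0,0,0],"jaw":1},{"delta_rot":[0,0,0.895],"slide":[0,0,0],"jaw":1},{"delta_rot":[0,0,0.895],"slide":[0,0,0],"jaw":1},{"delta_rot":[0,0,0.895],"slide":[0,0,0],"jaw":1}]' --newtons 40

```text
time: 3.4
tcp_pos: [0.2153, 0.5867, 0.2313]
tool_rot: [[0.036, 0.999, -0.0], [0.999, -0.036, -0.0], [-0.0, -0.0, -1.0]]
contact_force: [0.5, 0.1, -0.3]
gripper_width: 1.004
gripper_force: 0.0
```

Emit:
step_arm --commands '[{"delta_rot":[0,0,0],"slide":[-0.762,0.403,0],"jaw":1},{"delta_rot":[0,0,0],"slide":[-0.762,0.403,0],"jaw":1},{"delta_rot":[0,0,0],"slide":[-0.762,0.403,0],"jaw":1},{"delta_rot":[0,0,0],"slide":[-0.762,0.403,0],"jaw":1},{"delta_rot":[0,0,0],"slide":[-0.762,0.403,0],"jaw":1},{"delta_rot":[0,0,0],"slide":[-0.762,0.403,0],"jaw":1},{"delta_rot":[0,0,0],"slide":[-0.762,0.403,0],"jaw":1},{"delta_rot":[0,0,0],"slide":[-0.762,0.403,0],"jaw":1}]'

```text
time: 4.4
tcp_pos: [0.3372, 0.3381, 0.2315]
tool_rot: [[0.03, 1.0, 0.001], [1.0, -0.03, 0.0], [0.0, 0.001, -1.0]]
contact_force: [0.7, -0.0, -0.3]
gripper_width: 1.0
gripper_force: 0.0
```

Emit:
step_arm --commands '[{"delta_rot":[0,0,0],"slide":[-0.762,0.403,0],"jaw":1},{"delta_rot":[0,0,0],"slide":[-0.762,0.403,0],"jaw":1},{"delta_rot":[0,0,0],"slide":[-0.762,0.403,0],"jaw":1},{"delta_rot":[0,0,0],"slide":[-0.762,0.403,0],"jaw":1},{"delta_rot":[0,0,0],"slide":[-0.762,0.403,0],"jaw":1},{"delta_rot":[0,0,0],"slide":[-0.762,0.403,0],"jaw":1},{"delta_rot":[0,0,0],"slide":[-0.762,0.403,0],"jaw":1},{"delta_rot":[0,0,0],"slide":[-0.762,0.403,0],"jaw":1}]'

```text
time: 5.4
tcp_pos: [0.4587, 0.0903, 0.2316]
tool_rot: [[0.031, 1.0, 0.001], [1.0, -0.031, 0.0], [0.0, 0.001, -1.0]]
contact_force: [-0.3, 0.4, -0.2]
gripper_width: 0.999
gripper_force: 0.0
```

Emit:
step_arm --commands '[{"delta_rot":[0,0,0],"slide":[-0.762,0.403,0],"jaw":1},{"delta_rot":[0,0,0],"slide":[-0.762,0.403,0],"jaw":1},{"delta_rot":[0,0,0],"slide":[-0.762,0.403,0],"jaw":1},{"delta_rot":[0,0,0],"slide":[-0.762,0.403,0],"jaw":1},{"delta_rot":[0,0,0],"slide":[-0.762,0.403,0],"jaw":1},{"delta_rot":[0,0,0],"slide":[-0.762,0.403,0],"jaw":1},{"delta_rot":[0,0,0],"slide":[-0.762,0.403,0],"jaw":1},{"delta_rot":[0,0,0],"slide":[-0.762,0.403,0],"jaw":1}]'

```text
time: 6.4
tcp_pos: [0.5801, -0.1573, 0.2314]
tool_rot: [[0.031, 1.0, 0.0], [1.0, -0.031, 0.0], [0.0, 0.0, -1.0]]
contact_force: [0.2, -1.0, 0.2]
gripper_width: 1.0
gripper_force: 0.0
```

```bash
cat >> h.py <<'E'
def go(tgt,psi=None):
    s=ctrl.read_state();R=np.array(s['tool_rot']);t=np.array(s['tcp_pos']);d=R.T@(np.array(tgt)-t)/.04
    print('t',round(s['time'],2),'tcp',t.round(4),'psi',round(np.degrees(np.arctan2(R[1,1],R[0,1])),2),'tilt',R[:2,2].round(4),'w',round(s['gripper_width'],3),'F',np.round(s['contact_force'],1),'q6',round(s['qpos'][5],2));print('units',d.round(2))
E
python3 - <<'E'
from h import *
p=ctrl.grab_frame('side')
for c,a in caps(p): print(c,a,fitcap(p,c))
p=ctrl.grab_frame('top')
for c,a in caps(p): print(c,a,fitcap(p,c))
go([.579,-.156,.028])
E
```

```text
[238.91071429 236.96428571] 224 [ 0.45394074 -0.04743534]
[303.         244.58571429] 210 [ 0.57877432 -0.15544723]
[261.82758621 272.46743295] 261 [ 0.44261818 -0.18472113]
[309.20967742 184.58064516] 62 [ 0.57273934 -0.16405668]
[272.95857988 224.73372781] 169 [ 0.45382904 -0.05121613]
t 6.5 tcp [ 0.5808 -0.1594  0.2314] psi -1.92 tilt [ 0.0012 -0.0016] w 0.999 F [-0.6  0.7  0. ] q6 -0.35
units [ 0.09 -0.05  5.09]
```

Emit:
step_arm --commands '[{"delta_rot":[0,0,0],"slide":[0.08,-0.04,0.85],"jaw":1},{"delta_rot":[0,0,0],"slide":[0,0,0.85],"jaw":1},{"delta_rot":[0,0,0],"slide":[0,0,0.85],"jaw":1},{"delta_rot":[0,0,0],"slide":[0,0,0.85],"jaw":1},{"delta_rot":[0,0,0],"slide":[0,0,0.85],"jaw":1},{"delta_rot":[0,0,0],"slide":[0,0,0.84],"jaw":1},{"delta_rot":[0,0,0],"slide":[0,0,0],"jaw":1}]'

```text
time: 7.38
tcp_pos: [0.5748, -0.1512, 0.0245]
tool_rot: [[0.03, 1.0, -0.007], [1.0, -0.03, 0.003], [0.003, -0.007, -1.0]]
contact_force: [-0.4, -0.2, 0.1]
gripper_width: 0.997
gripper_force: 0.0
```

Emit:
step_arm --commands '[{"delta_rot":[0,0,0],"slide":[0,0,0],"jaw":0.3},{"delta_rot":[0,0,0],"slide":[0,0,0],"jaw":0.3},{"delta_rot":[0,0,0],"slide":[0,0,0],"jaw":0.3},{"delta_rot":[0,0,0],"slide":[0,0,0],"jaw":0.3},{"delta_rot":[0,0,0],"slide":[0,0,0],"jaw":0.3},{"delta_rot":[0,0,0],"slide":[0,0,0],"jaw":0.3}]' --newtons 40

```text
time: 8.12
tcp_pos: [0.5798, -0.1537, 0.0302]
tool_rot: [[0.031, 1.0, 0.003], [1.0, -0.031, -0.001], [-0.001, 0.003, -1.0]]
contact_force: [-1.0, -0.6, 6.1]
gripper_width: 0.577
gripper_force: 42.1
```

Emit:
step_arm --commands '[{"delta_rot":[0,0,0],"slide":[0,0,-0.5],"jaw":0.3},{"delta_rot":[0,0,0],"slide":[0,0,-0.75],"jaw":0.3},{"delta_rot":[0,0,0],"slide":[0,0,-0.75],"jaw":0.3},{"delta_rot":[0,0,0],"slide":[0,0,-0.75],"jaw":0.3},{"delta_rot":[0,0,0],"slide":[0,0,-0.75],"jaw":0.3}]'

```text
time: 8.75
tcp_pos: [0.5778, -0.1529, 0.1695]
tool_rot: [[0.031, 1.0, 0.0], [1.0, -0.031, -0.0], [-0.0, 0.0, -1.0]]
contact_force: [0.8, -0.1, -2.3]
gripper_width: 0.572
gripper_force: 42.0
```

Emit:
step_arm --commands '[{"delta_rot":[0,0,0],"slide":[0.907,-0.054,0],"jaw":0.3},{"delta_rot":[0,0,0],"slide":[0.907,-0.054,0],"jaw":0.3},{"delta_rot":[0,0,0],"slide":[0.907,-0.054,0],"jaw":0.3},{"delta_rot":[0,0,0],"slide":[0.907,-0.054,0],"jaw":0.3},{"delta_rot":[0,0,0],"slide":[0.907,-0.054,0],"jaw":0.3},{"delta_rot":[0,0,0],"slide":[0.907,-0.054,0],"jaw":0.3},{"delta_rot":[0,0,0],"slide":[0.907,-0.054,0],"jaw":0.3},{"delta_rot":[0,0,0],"slide":[0.907,-0.054,0],"jaw":0.3}]'

```text
time: 9.75
tcp_pos: [0.5694, 0.1388, 0.1686]
tool_rot: [[0.031, 1.0, 0.001], [1.0, -0.031, 0.0], [0.0, 0.001, -1.0]]
contact_force: [-0.2, -0.2, -2.8]
gripper_width: 0.576
gripper_force: 42.0
```

Emit:
step_arm --commands '[{"delta_rot":[0,0,0],"slide":[0,0,0.7],"jaw":0.3},{"delta_rot":[0,0,0],"slide":[0,0,0.7],"jaw":0.3},{"delta_rot":[0,0,0],"slide":[0,0,0],"jaw":0.3},{"delta_rot":[0,0,0],"slide":[0,0,0],"jaw":0.3}]'

```text
time: 10.25
tcp_pos: [0.5705, 0.1376, 0.1131]
tool_rot: [[0.031, 1.0, 0.002], [1.0, -0.031, 0.0], [0.0, 0.002, -1.0]]
contact_force: [0.2, -0.2, -2.2]
gripper_width: 0.572
gripper_force: 42.1
```

Run:
```python
from h import *
np.set_printoptions(precision=4,suppress=True)
S=avg('side',2);T=avg('top',2)
go([.5715,.1372,.051])
z=ctrl.read_state()['tcp_pos'][2]-.028
for n,p in (('S',S),('T',T)):
    for c,a in caps(p): print(n,c,a,fitcap(p,c),fitcap(p,c,.083+z,.065+z))
cv2.imwrite('pics/w4.png',np.hstack([cv2.resize(S['frame'][130:250,170:280],None,fx=4,fy=4,interpolation=cv2.INTER_CUBIC),cv2.resize(T['frame'][130:250,180:270],None,fx=4,fy=4,interpolation=cv2.INTER_CUBIC)]))
```

```text
t 10.45 tcp [0.571  0.1376 0.1135] psi -1.78 tilt [0.003  0.0004] w 0.574 F [ 0.5  0.3 -3.1] q6 0.15
units [-0.01  0.01  1.56]
S [244.911  161.7192] 146 [0.6295 0.2449] [0.5727 0.1328]
S [238.8711 236.9733] 225 [ 0.4538 -0.0474] [ 0.4143 -0.1307]
S [261.8837 272.4109] 258 [ 0.4428 -0.1846] [ 0.4044 -0.2545]
T [273.0756 224.7791] 172 [ 0.4537 -0.0516] [ 0.4547 -0.0491]
T [318.388  227.2842] 183 [ 0.4434 -0.1874] [ 0.4451 -0.1755]
```

View pics/w4.png

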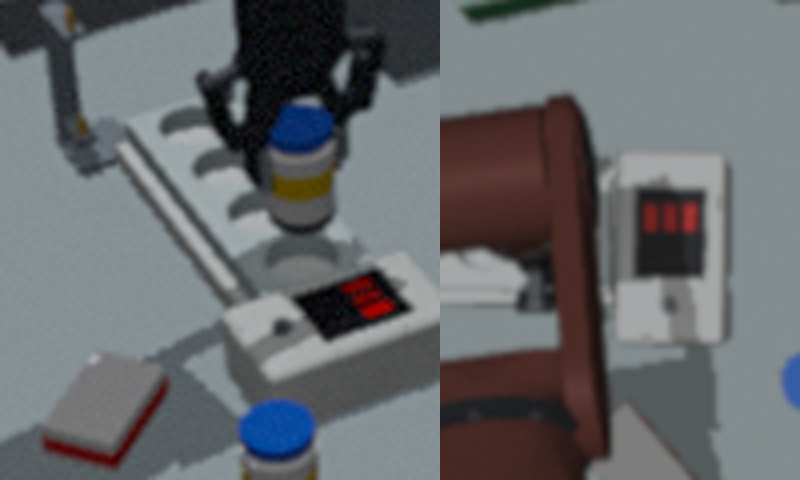

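The side crop shows the held jar hanging just over well 4, whose mouth is at (300,255), and the arm blocks the top camera. I'll measure the jar against the well in the side camera using the yellow band.

```bash
cat >> h.py <<'E'
def band(p):
    f=p['frame'];h=cv2.cvtColor(f,cv2.COLOR_BGR2HSV);m=cv2.inRange(h,(20,150,50),(32,255,255))
    n,_,st,ce=cv2.connectedComponentsWithStats(m);return [(ce[i],st[i]) for i in range(1,n) if 40<st[i][4]<400]
def bandpt(p,xy,zc):  # predicted centroid of visible band at height zc
    c=ray(p,(256,192))[0];d=c[:2]-xy;a0=np.arctan2(d[1],d[0]);a=np.linspace(a0-np.pi/2,a0+np.pi/2,40)
    r=.025;h=.0065
    P=np.array([[xy[0]+r*np.cos(t),xy[1]+r*np.sin(t),zc+k*h] for k,aa in((1,a),(-1,a[::-1])) for t in aa])
    M=cv2.moments(proj(p,P).astype(np.float32));return np.array([M['m10'],M['m01']])/M['m00']
def fitband(p,uv,zc): return least_squares(lambda v:bandpt(p,v,zc)-uv,at_z(p,uv,zc)[:2],diff_step=1e-4,x_scale=.1).x
E
python3 - <<'E'
from h import *
np.set_printoptions(precision=4,suppress=True)
p=avg('side',3)
B=band(p);C=caps(p)
for c,st in B: print(c,st)
zs=[]
for cu,a in C[-2:]:
    xy=fitcap(p,cu);b=min(B,key=lambda q:abs(q[0][0]-cu[0])+abs(q[0][1]-cu[1]-20))[0]
    r=least_squares(lambda z:bandpt(p,xy,z[0])-b,[.035],diff_step=1e-3);zs.append(r.x[0]);print('band z',r.x,r.fun)
z=np.mean(zs)+ctrl.read_state()['tcp_pos'][2]-.029
b=min(B,key=lambda q:q[0][1])[0]
for dz in (-.002,0,.002):print('held',fitband(p,b,z+dz))
E
```

```text
[244.9718 176.4085] [238 173  15   7  71]
[239.8219 252.8767] [231 249  18   8  73]
[262.3    289.1125] [253 285  19   8  80]
band z [0.036] [ 0.1047 -0.007 ]
band z [0.0365] [-0.0197  0.0005]
held [0.5743 0.14  ]
held [0.5731 0.1376]
held [0.5719 0.1351]
```

Emit:
step_arm --commands '[{"delta_rot":[0,0,0],"slide":[-0.02,-0.03,0.4],"jaw":0.3},{"delta_rot":[0,0,0],"slide":[0,0,0.4],"jaw":0.3},{"delta_rot":[0,0,0],"slide":[0,0,0.2],"jaw":0.3},{"delta_rot":[0,0,0],"slide":[0,0,0.1],"jaw":0.3},{"delta_rot":[0,0,0],"slide":[0,0,0.1],"jaw":0.3},{"delta_rot":[0,0,0],"slide":[0,0,0],"jaw":0.3}]'

```text
time: 11.35
tcp_pos: [0.5713, 0.1404, 0.065]
tool_rot: [[0.032, 0.999, 0.007], [0.999, -0.032, 0.007], [0.007, 0.007, -1.0]]
contact_force: [2.5, 8.5, 2.1]
gripper_width: 0.572
gripper_force: 44.4
```

Emit:
step_arm --commands '[{"delta_rot":[0,0,0],"slide":[0.08,0.02,0],"jaw":0.3},{"delta_rot":[0,0,0],"slide":[0,0,0],"jaw":0.3}]'

```text
time: 11.6
tcp_pos: [0.5706, 0.1411, 0.0637]
tool_rot: [[0.031, 1.0, 0.003], [1.0, -0.031, 0.002], [0.002, 0.002, -1.0]]
contact_force: [2.8, 3.7, -0.3]
gripper_width: 0.576
gripper_force: 44.2
```

Emit:
step_arm --commands '[{"delta_rot":[0,0,0],"slide":[0.04,0.03,0.1],"jaw":0.3},{"delta_rot":[0,0,0],"slide":[0,0,0.1],"jaw":0.3},{"delta_rot":[0,0,0],"slide":[0,0,0.1],"jaw":0.3},{"delta_rot":[0,0,0],"slide":[0,0,0.05],"jaw":0.3},{"delta_rot":[0,0,0],"slide":[0,0,0],"jaw":0.3}]'

```text
time: 12.22
tcp_pos: [0.5706, 0.1412, 0.0529]
tool_rot: [[0.031, 1.0, -0.002], [1.0, -0.031, -0.001], [-0.001, -0.002, -1.0]]
contact_force: [-6.2, -0.3, 18.9]
gripper_width: 0.575
gripper_force: 46.4
```

Seated on the well floor. Release, rise, shut the fingers and press the cap.

Emit:
step_arm --commands '[{"delta_rot":[0,0,0],"slide":[0,0,-0.05],"jaw":1},{"delta_rot":[0,0,0],"slide":[0,0,0],"jaw":1},{"delta_rot":[0,0,0],"slide":[0,0,0],"jaw":1},{"delta_rot":[0,0,0],"slide":[0,0,0],"jaw":1},{"delta_rot":[0,0,0],"slide":[0,0,-0.7],"jaw":1},{"delta_rot":[0,0,0],"slide":[0,0,-1],"jaw":1},{"delta_rot":[0,0,0],"slide":[0,0,-1],"jaw":1},{"delta_rot":[0,0,0],"slide":[0,0,0],"jaw":0}]'

```text
time: 13.22
tcp_pos: [0.5739, 0.142, 0.1642]
tool_rot: [[0.031, 0.999, 0.009], [1.0, -0.031, 0.001], [0.001, 0.009, -1.0]]
contact_force: [0.8, -0.7, -0.4]
gripper_width: 0.817
gripper_force: 0.0
```

Emit:
step_arm --commands '[{"delta_rot":[0,0,0],"slide":[0,0,0],"jaw":0},{"delta_rot":[0,0,0],"slide":[0,0,0],"jaw":0},{"delta_rot":[0,0,0],"slide":[0,0,0],"jaw":0},{"delta_rot":[0,0,0],"slide":[0,0,0],"jaw":0},{"delta_rot":[0,0,0],"slide":[0,0,0],"jaw":0},{"delta_rot":[0,0,0],"slide":[0,0,0],"jaw":0}]'

```text
time: 13.98
tcp_pos: [0.5707, 0.1416, 0.1597]
tool_rot: [[0.031, 1.0, -0.0], [1.0, -0.031, -0.0], [-0.0, -0.0, -1.0]]
contact_force: [0.8, 0.0, -0.1]
gripper_width: 0.0
gripper_force: 0.0
```

Run:
```python
from h import *
go([.571,.1412,.098])
p=ctrl.grab_frame('side')
for c,a in caps(p): print(c,a,fitcap(p,c,.106,.088),fitcap(p,c))
```

```text
t 13.97 tcp [0.5707 0.1416 0.1597] psi -1.76 tilt [-0. -0.] w 0.0 F [ 0.8  0.  -0.1] q6 0.15
units [-0.01  0.01  1.54]
[244.29931973 178.95238095] 147 [0.57090465 0.13827395] [0.58502075 0.16636106]
[238.88839286 236.94196429] 224 [ 0.44328461 -0.0697623 ] [ 0.4539309  -0.04733174]
[261.88372093 272.41085271] 258 [ 0.43247146 -0.20342764] [ 0.44282366 -0.18463082]
```

Emit:
step_arm --commands '[{"delta_rot":[0,0,0],"slide":[0,0,0.6],"jaw":0},{"delta_rot":[0,0,0],"slide":[0,0,0.6],"jaw":0},{"delta_rot":[0,0,0],"slide":[0,0,0.15],"jaw":0},{"delta_rot":[0,0,0],"slide":[0,0,0.15],"jaw":0},{"delta_rot":[0,0,0],"slide":[0,0,0.1],"jaw":0},{"delta_rot":[0,0,0],"slide":[0,0,0.05],"jaw":0},{"delta_rot":[0,0,0],"slide":[0,0,0],"jaw":0},{"delta_rot":[0,0,0],"slide":[0,0,0],"jaw":0}]'

```text
time: 15.02
tcp_pos: [0.5734, 0.1423, 0.0991]
tool_rot: [[0.031, 1.0, 0.005], [1.0, -0.031, 0.001], [0.001, 0.005, -1.0]]
contact_force: [-5.2, -0.3, 15.6]
gripper_width: -0.002
gripper_force: 7.3
```

Emit:
step_arm --commands '[{"delta_rot":[0,0,0],"slide":[0,0,0.05],"jaw":0},{"delta_rot":[0,0,0],"slide":[0,0,0.03],"jaw":0},{"delta_rot":[0,0,0],"slide":[0,0,0],"jaw":0}]'

```text
time: 15.4
tcp_pos: [0.5757, 0.1428, 0.0994]
tool_rot: [[0.031, 0.999, 0.01], [1.0, -0.031, 0.002], [0.002, 0.01, -1.0]]
contact_force: [-7.6, 0.5, 25.6]
gripper_width: -0.001
gripper_force: 12.5
```

Emit:
step_arm --commands '[{"delta_rot":[0,0,0],"slide":[0,0,-0.8],"jaw":0},{"delta_rot":[0,0,0],"slide":[0,0,-1],"jaw":1},{"delta_rot":[0,0,0],"slide":[0,0,-1],"jaw":1}]'

```text
time: 15.78
tcp_pos: [0.5711, 0.1417, 0.2048]
tool_rot: [[0.031, 1.0, 0.002], [1.0, -0.031, 0.0], [0.0, 0.002, -1.0]]
contact_force: [1.0, -0.8, 1.0]
gripper_width: 0.422
gripper_force: 0.0
```

Run:
```python
from h import *
p=ctrl.grab_frame('side')
for c,a in caps(p): print(c,a,fitcap(p,c,.098,.088),fitcap(p,c))
go([.454,-.0495,.20])
```

```text
[244.17123288 180.95205479] 146 [0.5684478  0.13482899] [0.57998385 0.1578115 ]
[238.93777778 237.        ] 225 [ 0.4451655  -0.06606255] [ 0.45393745 -0.04758969]
[261.91472868 272.41085271] 258 [ 0.43436666 -0.2001354 ] [ 0.44288673 -0.18466854]
t 15.82 tcp [0.575  0.1422 0.2119] psi -1.74 tilt [0.0126 0.0016] w 0.506 F [2.4 1.1 3.3] q6 0.15
units [-4.88 -2.88  0.25]
```

Emit:
step_arm --commands '[{"delta_rot":[0,0,0],"slide":[-0.81,-0.463,0],"jaw":1},{"delta_rot":[0,0,0],"slide":[-0.81,-0.463,0],"jaw":1},{"delta_rot":[0,0,0],"slide":[-0.81,-0.463,0],"jaw":1},{"delta_rot":[0,0,0],"slide":[-0.81,-0.463,0],"jaw":1},{"delta_rot":[0,0,0],"slide":[-0.81,-0.463,0],"jaw":1},{"delta_rot":[0,0,0],"slide":[-0.81,-0.463,0],"jaw":1},{"delta_rot":[0,0,0],"slide":[0,0,0],"jaw":1},{"delta_rot":[0,0,0],"slide":[0,0,0],"jaw":1}]'

```text
time: 16.82
tcp_pos: [0.4544, -0.0492, 0.2032]
tool_rot: [[0.031, 1.0, 0.002], [1.0, -0.031, 0.0], [0.0, 0.002, -1.0]]
contact_force: [-0.3, 0.2, -0.3]
gripper_width: 0.999
gripper_force: 0.0
```

Run:
```python
from h import *
for n in('side','top'):
  p=ctrl.grab_frame(n)
  for c,a in caps(p): print(n,c.round(1),a,fitcap(p,c).round(4),fitcap(p,c,.098,.088).round(4))
go([.454,-.0495,.029])
```

```text
side [243.9 180.8] 144 [0.5795 0.1587] [0.568  0.1357]
side [239.  237.1] 215 [ 0.4538 -0.048 ] [ 0.445  -0.0665]
side [261.6 272.3] 266 [ 0.4425 -0.184 ] [ 0.4339 -0.1994]
top [210.3 187.1] 182 [0.5721 0.1366] [0.5705 0.1343]
top [318.5 227.3] 181 [ 0.4433 -0.1877] [ 0.4436 -0.1852]
t 16.93 tcp [ 0.4544 -0.0487  0.2029] psi -1.7 tilt [0.001  0.0002] w 0.997 F [ 0.1  0.1 -0.3] q6 -0.23
units [-0.02 -0.01  4.35]
```

Emit:
step_arm --commands '[{"delta_rot":[0,0,0],"slide":[0.03,-0.01,0.73],"jaw":1},{"delta_rot":[0,0,0],"slide":[0,0,0.73],"jaw":1},{"delta_rot":[0,0,0],"slide":[0,0,0.73],"jaw":1},{"delta_rot":[0,0,0],"slide":[0,0,0.73],"jaw":1},{"delta_rot":[0,0,0],"slide":[0,0,0.73],"jaw":1},{"delta_rot":[0,0,0],"slide":[0,0,0.7],"jaw":1},{"delta_rot":[0,0,0],"slide":[0,0,0],"jaw":1}]'

```text
time: 17.8
tcp_pos: [0.4513, -0.0467, 0.0263]
tool_rot: [[0.029, 1.0, -0.006], [1.0, -0.029, 0.002], [0.001, -0.006, -1.0]]
contact_force: [0.6, -0.5, 0.2]
gripper_width: 1.001
gripper_force: 0.0
```

Emit:
step_arm --commands '[{"delta_rot":[0,0,0],"slide":[0,0,0],"jaw":0.3},{"delta_rot":[0,0,0],"slide":[0,0,0],"jaw":0.3},{"delta_rot":[0,0,0],"slide":[0,0,0],"jaw":0.3},{"delta_rot":[0,0,0],"slide":[0,0,0],"jaw":0.3},{"delta_rot":[0,0,0],"slide":[0,0,0],"jaw":0.3},{"delta_rot":[0,0,0],"slide":[0,0,0],"jaw":0.3}]'

```text
time: 18.55
tcp_pos: [0.4546, -0.0484, 0.0301]
tool_rot: [[0.031, 1.0, 0.003], [1.0, -0.031, -0.0], [-0.0, 0.003, -1.0]]
contact_force: [-1.3, 1.0, 6.8]
gripper_width: 0.574
gripper_force: 41.8
```

Emit:
step_arm --commands '[{"delta_rot":[0,0,0],"slide":[0,0,-0.5],"jaw":0.3},{"delta_rot":[0,0,0],"slide":[0,0,-0.8],"jaw":0.3},{"delta_rot":[0,0,0],"slide":[0,0,-0.8],"jaw":0.3},{"delta_rot":[0,0,0],"slide":[0,0,-0.8],"jaw":0.3},{"delta_rot":[0,0,0],"slide":[0,0,-0.8],"jaw":0.3},{"delta_rot":[0,0,0],"slide":[0,0,0],"jaw":0.3},{"delta_rot":[0,0,0],"slide":[0,0,0],"jaw":0.3}]'

```text
time: 19.42
tcp_pos: [0.4523, -0.0479, 0.1751]
tool_rot: [[0.031, 1.0, -0.002], [1.0, -0.031, 0.0], [0.0, -0.002, -1.0]]
contact_force: [-0.3, -0.3, -2.4]
gripper_width: 0.576
gripper_force: 42.0
```

Run:
```python
from h import *
go([.573,.2072,.113])
```

```text
t 19.43 tcp [ 0.4523 -0.0479  0.1751] psi -1.76 tilt [-0.0018  0.0005] w 0.576 F [-0.3 -0.3 -2.4] q6 -0.23
units [6.47 2.82 1.55]
```

Emit:
step_arm --commands '[{"delta_rot":[0,0,0],"slide":[0.925,0.403,0],"jaw":0.3},{"delta_rot":[0,0,0],"slide":[0.925,0.403,0],"jaw":0.3},{"delta_rot":[0,0,0],"slide":[0.925,0.403,0],"jaw":0.3},{"delta_rot":[0,0,0],"slide":[0.925,0.403,0],"jaw":0.3},{"delta_rot":[0,0,0],"slide":[0.925,0.403,0],"jaw":0.3},{"delta_rot":[0,0,0],"slide":[0.925,0.403,0],"jaw":0.3},{"delta_rot":[0,0,0],"slide":[0.925,0.403,0],"jaw":0.3},{"delta_rot":[0,0,0],"slide":[0,0,0],"jaw":0.3}]'

```text
time: 20.42
tcp_pos: [0.5732, 0.2093, 0.1735]
tool_rot: [[0.028, 1.0, -0.004], [1.0, -0.028, -0.0], [-0.0, -0.004, -1.0]]
contact_force: [-0.6, -0.7, -2.7]
gripper_width: 0.572
gripper_force: 42.3
```

Emit:
step_arm --commands '[{"delta_rot":[0,0,0],"slide":[0,0,0.8],"jaw":0.3},{"delta_rot":[0,0,0],"slide":[0,0,0.75],"jaw":0.3},{"delta_rot":[0,0,0],"slide":[0,0,0.4],"jaw":0.3},{"delta_rot":[0,0,0],"slide":[0,0,0.3],"jaw":0.3},{"delta_rot":[0,0,0],"slide":[0,0,0.15],"jaw":0.3},{"delta_rot":[0,0,0],"slide":[0,0,0.15],"jaw":0.3},{"delta_rot":[0,0,0],"slide":[0,0,0.1],"jaw":0.3},{"delta_rot":[0,0,0],"slide":[0,0,0],"jaw":0.3}]'

```text
time: 21.42
tcp_pos: [0.5741, 0.2073, 0.0706]
tool_rot: [[0.031, 1.0, 0.0], [1.0, -0.031, 0.0], [0.0, 0.0, -1.0]]
contact_force: [1.2, -0.4, -1.8]
gripper_width: 0.575
gripper_force: 42.3
```

Emit:
step_arm --commands '[{"delta_rot":[0,0,0],"slide":[0,0,0.12],"jaw":0.3},{"delta_rot":[0,0,0],"slide":[0,0,0.12],"jaw":0.3},{"delta_rot":[0,0,0],"slide":[0,0,0.12],"jaw":0.3},{"delta_rot":[0,0,0],"slide":[0,0,0.1],"jaw":0.3},{"delta_rot":[0,0,0],"slide":[0,0,0],"jaw":0.3}]'

```text
time: 22.05
tcp_pos: [0.5739, 0.2073, 0.0532]
tool_rot: [[0.031, 1.0, -0.001], [1.0, -0.031, -0.0], [-0.0, -0.001, -1.0]]
contact_force: [-3.8, -1.2, 5.6]
gripper_width: 0.573
gripper_force: 42.6
```

Emit:
step_arm --commands '[{"delta_rot":[0,0,0],"slide":[0,0,-0.03],"jaw":1},{"delta_rot":[0,0,0],"slide":[0,0,0],"jaw":1},{"delta_rot":[0,0,0],"slide":[0,0,0],"jaw":1},{"delta_rot":[0,0,0],"slide":[0,0,0],"jaw":1},{"delta_rot":[0,0,0],"slide":[0,0,-0.7],"jaw":1},{"delta_rot":[0,0,0],"slide":[0,0,-1],"jaw":1},{"delta_rot":[0,0,0],"slide":[0,0,-1],"jaw":1},{"delta_rot":[0,0,0],"slide":[0,0,0],"jaw":0}]'

```text
time: 23.05
tcp_pos: [0.5774, 0.2081, 0.1663]
tool_rot: [[0.031, 0.999, 0.009], [1.0, -0.031, 0.002], [0.002, 0.009, -1.0]]
contact_force: [0.2, 0.2, 0.4]
gripper_width: 0.817
gripper_force: 0.0
```

Emit:
step_arm --commands '[{"delta_rot":[0,0,0],"slide":[0,0,0],"jaw":0},{"delta_rot":[0,0,0],"slide":[0,0,0],"jaw":0},{"delta_rot":[0,0,0],"slide":[0,0,0],"jaw":0},{"delta_rot":[0,0,0],"slide":[0,0,0],"jaw":0},{"delta_rot":[0,0,0],"slide":[0,0,0],"jaw":0},{"delta_rot":[0,0,0],"slide":[0,0,0],"jaw":0}]'

```text
time: 23.8
tcp_pos: [0.574, 0.2073, 0.1613]
tool_rot: [[0.031, 1.0, -0.0], [1.0, -0.031, -0.0], [-0.0, -0.0, -1.0]]
contact_force: [0.0, 0.8, 0.5]
gripper_width: -0.001
gripper_force: 0.0
```

Emit:
step_arm --commands '[{"delta_rot":[0,0,0],"slide":[0,0,0.6],"jaw":0},{"delta_rot":[0,0,0],"slide":[0,0,0.6],"jaw":0},{"delta_rot":[0,0,0],"slide":[0,0,0.15],"jaw":0},{"delta_rot":[0,0,0],"slide":[0,0,0.15],"jaw":0},{"delta_rot":[0,0,0],"slide":[0,0,0.15],"jaw":0},{"delta_rot":[0,0,0],"slide":[0,0,0.07],"jaw":0},{"delta_rot":[0,0,0],"slide":[0,0,0.05],"jaw":0},{"delta_rot":[0,0,0],"slide":[0,0,0],"jaw":0}]'

```text
time: 24.8
tcp_pos: [0.5781, 0.2084, 0.099]
tool_rot: [[0.03, 1.0, 0.008], [1.0, -0.03, 0.002], [0.002, 0.008, -1.0]]
contact_force: [-7.1, -1.3, 23.9]
gripper_width: 0.0
gripper_force: 11.7
```

Emit:
step_arm --commands '[{"delta_rot":[0,0,0],"slide":[0,0,-0.8],"jaw":0},{"delta_rot":[0,0,0],"slide":[0,0,-1],"jaw":1},{"delta_rot":[0,0,0],"slide":[0,0,-1],"jaw":1},{"delta_rot":[0,0,0],"slide":[-0.899,-0.27,0],"jaw":1},{"delta_rot":[0,0,0],"slide":[-0.899,-0.27,0],"jaw":1},{"delta_rot":[0,0,0],"slide":[-0.899,-0.27,0],"jaw":1}]'

```text
time: 25.55
tcp_pos: [0.5388, 0.0996, 0.2041]
tool_rot: [[0.03, 1.0, 0.003], [1.0, -0.03, 0.0], [0.0, 0.003, -1.0]]
contact_force: [-0.8, 0.7, 0.7]
gripper_width: 0.996
gripper_force: 0.0
```

Emit:
step_arm --commands '[{"delta_rot":[0,0,0],"slide":[-0.899,-0.27,0],"jaw":1},{"delta_rot":[0,0,0],"slide":[-0.899,-0.27,0],"jaw":1},{"delta_rot":[0,0,0],"slide":[-0.899,-0.27,0],"jaw":1},{"delta_rot":[0,0,0],"slide":[-0.899,-0.27,0],"jaw":1},{"delta_rot":[0,0,0],"slide":[-0.899,-0.27,0],"jaw":1},{"delta_rot":[0,0,0],"slide":[-0.899,-0.27,0],"jaw":1},{"delta_rot":[0,0,0],"slide":[-0.899,-0.27,0],"jaw":1},{"delta_rot":[0,0,0],"slide":[-0.899,-0.27,0],"jaw":1}]'

```text
time: 26.55
tcp_pos: [0.4434, -0.186, 0.204]
tool_rot: [[0.031, 1.0, 0.003], [1.0, -0.031, -0.002], [-0.001, 0.003, -1.0]]
contact_force: [0.1, -0.7, -0.5]
gripper_width: 0.997
gripper_force: 0.0
```

Run:
```python
from h import *
for n in('side','top'):
  p=ctrl.grab_frame(n)
  for c,a in caps(p): print(n,c.round(1),a,fitcap(p,c).round(4),fitcap(p,c,.098,.080).round(4))
go([.443,-.1845,.029])
```

```text
side [234.2 168.6] 134 [0.5841 0.2293] [0.5749 0.2099]
side [261.9 272.6] 250 [ 0.4426 -0.1851] [ 0.4359 -0.1974]
top [187.2 186.1] 180 [0.5767 0.2072] [0.5754 0.2045]
top [210.3 187.1] 182 [0.5721 0.1366] [0.5708 0.1347]
t 26.65 tcp [ 0.4431 -0.1877  0.2041] psi -1.98 tilt [ 0.0023 -0.003 ] w 0.999 F [-0.8 -0.2  0.1] q6 -0.51
units [ 0.09 -0.01  4.38]
```

Emit:
step_arm --commands '[{"delta_rot":[0,0,0],"slide":[0,0,0.73],"jaw":1},{"delta_rot":[0,0,0],"slide":[0,0,0.73],"jaw":1},{"delta_rot":[0,0,0],"slide":[0,0,0.73],"jaw":1},{"delta_rot":[0,0,0],"slide":[0,0,0.73],"jaw":1},{"delta_rot":[0,0,0],"slide":[0,0,0.73],"jaw":1},{"delta_rot":[0,0,0],"slide":[0,0,0.73],"jaw":1},{"delta_rot":[0,0,0],"slide":[0,0,0],"jaw":1}]'

```text
time: 27.52
tcp_pos: [0.4418, -0.1829, 0.0258]
tool_rot: [[0.03, 1.0, -0.004], [1.0, -0.03, 0.003], [0.002, -0.004, -1.0]]
contact_force: [0.3, 0.4, 0.3]
gripper_width: 0.999
gripper_force: 0.0
```

Emit:
step_arm --commands '[{"delta_rot":[0,0,0],"slide":[0,0,0],"jaw":0.3},{"delta_rot":[0,0,0],"slide":[0,0,0],"jaw":0.3},{"delta_rot":[0,0,0],"slide":[0,0,0],"jaw":0.3},{"delta_rot":[0,0,0],"slide":[0,0,0],"jaw":0.3},{"delta_rot":[0,0,0],"slide":[0,0,0],"jaw":0.3},{"delta_rot":[0,0,0],"slide":[0,0,0],"jaw":0.3}]'

```text
time: 28.28
tcp_pos: [0.4445, -0.1852, 0.0292]
tool_rot: [[0.031, 1.0, 0.002], [1.0, -0.031, -0.001], [-0.001, 0.002, -1.0]]
contact_force: [-1.2, 1.6, 6.5]
gripper_width: 0.575
gripper_force: 41.9
```

Emit:
step_arm --commands '[{"delta_rot":[0,0,0],"slide":[0,0,-0.5],"jaw":0.3},{"delta_rot":[0,0,0],"slide":[0,0,-0.8],"jaw":0.3},{"delta_rot":[0,0,0],"slide":[0,0,-0.8],"jaw":0.3},{"delta_rot":[0,0,0],"slide":[0,0,-0.8],"jaw":0.3},{"delta_rot":[0,0,0],"slide":[0,0,-0.8],"jaw":0.3},{"delta_rot":[0,0,0],"slide":[0,0,0],"jaw":0.3},{"delta_rot":[0,0,0],"slide":[0,0,0],"jaw":0.3}]'

```text
time: 29.15
tcp_pos: [0.4423, -0.1839, 0.1741]
tool_rot: [[0.031, 1.0, -0.001], [1.0, -0.031, 0.001], [0.001, -0.001, -1.0]]
contact_force: [0.3, 0.9, -3.0]
gripper_width: 0.571
gripper_force: 42.0
```

Run:
```python
from h import *
p=ctrl.grab_frame('side')
for c,a in caps(p): print(c.round(1),a)
cv2.imwrite('pics/mid.png',cv2.resize(p['frame'][120:280,170:370],(800,640))[:600])
go([.5755,.2733,.113])
```

```text
[234.2 168.6] 136
[262.8 226.8] 243
t 29.2 tcp [ 0.4419 -0.1837  0.1734] psi -1.76 tilt [-0.0028  0.0017] w 0.573 F [ 0.3 -0.  -1.5] q6 -0.51
units [11.52  2.99  1.52]
```

View pics/mid.png

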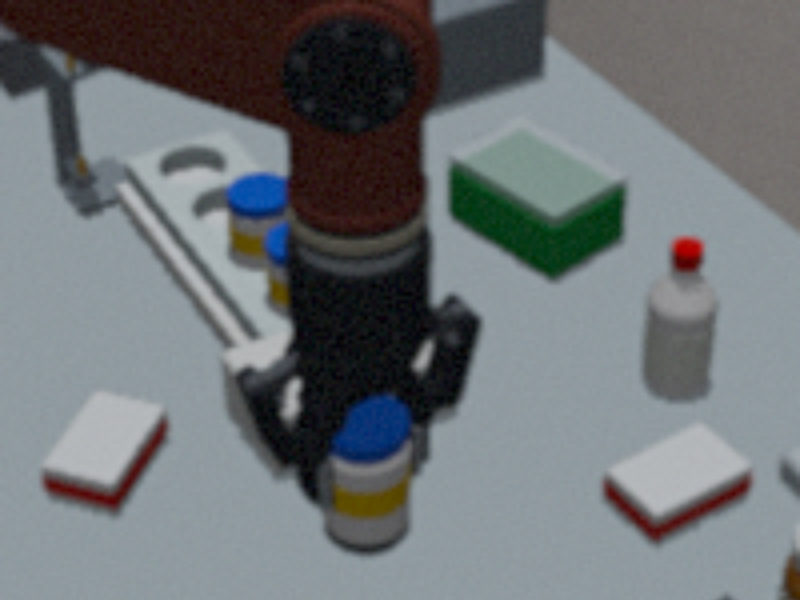

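The jar is held at (370,480). The jars in wells 3 and 4 stand upright behind the arm. On to well 2.

Emit:
step_arm --commands '[{"delta_rot":[0,0,0],"slide":[0.96,0.249,0],"jaw":0.3},{"delta_rot":[0,0,0],"slide":[0.96,0.249,0],"jaw":0.3},{"delta_rot":[0,0,0],"slide":[0.96,0.249,0],"jaw":0.3},{"delta_rot":[0,0,0],"slide":[0.96,0.249,0],"jaw":0.3},{"delta_rot":[0,0,0],"slide":[0.96,0.249,0],"jaw":0.3},{"delta_rot":[0,0,0],"slide":[0.96,0.249,0],"jaw":0.3}]'

```text
time: 29.95
tcp_pos: [0.5087, 0.0453, 0.1729]
tool_rot: [[0.031, 1.0, -0.004], [1.0, -0.031, 0.0], [-0.0, -0.004, -1.0]]
contact_force: [2.2, -0.9, -2.5]
gripper_width: 0.579
gripper_force: 42.1
```

Emit:
step_arm --commands '[{"delta_rot":[0,0,0],"slide":[0.96,0.249,0],"jaw":0.3},{"delta_rot":[0,0,0],"slide":[0.96,0.249,0],"jaw":0.3},{"delta_rot":[0,0,0],"slide":[0.96,0.249,0],"jaw":0.3},{"delta_rot":[0,0,0],"slide":[0.96,0.249,0],"jaw":0.3},{"delta_rot":[0,0,0],"slide":[0.96,0.249,0],"jaw":0.3},{"delta_rot":[0,0,0],"slide":[0.96,0.249,0],"jaw":0.3},{"delta_rot":[0,0,0],"slide":[0,0,0],"jaw":0.3},{"delta_rot":[0,0,0],"slide":[0,0,0],"jaw":0.3}]'

```text
time: 30.95
tcp_pos: [0.5754, 0.2717, 0.1729]
tool_rot: [[0.03, 1.0, -0.004], [1.0, -0.03, -0.002], [-0.002, -0.004, -1.0]]
contact_force: [-0.1, 0.2, -2.2]
gripper_width: 0.576
gripper_force: 42.2
```

Emit:
step_arm --commands '[{"delta_rot":[0,0,0],"slide":[0,0,0.75],"jaw":0.3},{"delta_rot":[0,0,0],"slide":[0,0,0.75],"jaw":0.3},{"delta_rot":[0,0,0],"slide":[0,0,0.4],"jaw":0.3},{"delta_rot":[0,0,0],"slide":[0,0,0.3],"jaw":0.3},{"delta_rot":[0,0,0],"slide":[0,0,0.15],"jaw":0.3},{"delta_rot":[0,0,0],"slide":[0,0,0.15],"jaw":0.3},{"delta_rot":[0,0,0],"slide":[0,0,0.1],"jaw":0.3},{"delta_rot":[0,0,0],"slide":[0,0,0],"jaw":0.3}]'

```text
time: 31.95
tcp_pos: [0.5767, 0.2725, 0.0713]
tool_rot: [[0.031, 1.0, -0.0], [1.0, -0.031, -0.0], [-0.0, -0.0, -1.0]]
contact_force: [-0.5, 0.1, -2.7]
gripper_width: 0.574
gripper_force: 42.2
```

Emit:
step_arm --commands '[{"delta_rot":[0,0,0],"slide":[0,0,0.12],"jaw":0.3},{"delta_rot":[0,0,0],"slide":[0,0,0.12],"jaw":0.3},{"delta_rot":[0,0,0],"slide":[0,0,0.12],"jaw":0.3},{"delta_rot":[0,0,0],"slide":[0,0,0.12],"jaw":0.3},{"delta_rot":[0,0,0],"slide":[0,0,0.03],"jaw":0.3},{"delta_rot":[0,0,0],"slide":[0,0,0],"jaw":0.3}]'

```text
time: 32.7
tcp_pos: [0.5767, 0.2725, 0.0523]
tool_rot: [[0.031, 1.0, -0.001], [1.0, -0.031, -0.0], [-0.0, -0.001, -1.0]]
contact_force: [-3.8, -2.3, 5.1]
gripper_width: 0.575
gripper_force: 42.8
```

Emit:
step_arm --commands '[{"delta_rot":[0,0,0],"slide":[0,0,-0.03],"jaw":1},{"delta_rot":[0,0,0],"slide":[0,0,0],"jaw":1},{"delta_rot":[0,0,0],"slide":[0,0,0],"jaw":1},{"delta_rot":[0,0,0],"slide":[0,0,0],"jaw":1},{"delta_rot":[0,0,0],"slide":[0,0,-0.7],"jaw":1},{"delta_rot":[0,0,0],"slide":[0,0,-1],"jaw":1},{"delta_rot":[0,0,0],"slide":[0,0,-1],"jaw":1},{"delta_rot":[0,0,0],"slide":[0,0,0],"jaw":0}]'

```text
time: 33.7
tcp_pos: [0.58, 0.2736, 0.1652]
tool_rot: [[0.031, 0.999, 0.009], [1.0, -0.031, 0.003], [0.003, 0.009, -1.0]]
contact_force: [0.9, -0.1, -0.0]
gripper_width: 0.821
gripper_force: 0.0
```

Emit:
step_arm --commands '[{"delta_rot":[0,0,0],"slide":[0,0,0],"jaw":0},{"delta_rot":[0,0,0],"slide":[0,0,0],"jaw":0},{"delta_rot":[0,0,0],"slide":[0,0,0],"jaw":0},{"delta_rot":[0,0,0],"slide":[0,0,0],"jaw":0},{"delta_rot":[0,0,0],"slide":[0,0,0],"jaw":0},{"delta_rot":[0,0,0],"slide":[0,0,0],"jaw":0}]'

```text
time: 34.45
tcp_pos: [0.5768, 0.2725, 0.1601]
tool_rot: [[0.031, 1.0, 0.0], [1.0, -0.031, -0.0], [-0.0, 0.0, -1.0]]
contact_force: [1.0, -0.8, 0.2]
gripper_width: 0.002
gripper_force: 0.0
```

Emit:
step_arm --commands '[{"delta_rot":[0,0,0],"slide":[0,0,0.6],"jaw":0},{"delta_rot":[0,0,0],"slide":[0,0,0.6],"jaw":0},{"delta_rot":[0,0,0],"slide":[0,0,0.15],"jaw":0},{"delta_rot":[0,0,0],"slide":[0,0,0.15],"jaw":0},{"delta_rot":[0,0,0],"slide":[0,0,0.15],"jaw":0},{"delta_rot":[0,0,0],"slide":[0,0,0.07],"jaw":0},{"delta_rot":[0,0,0],"slide":[0,0,0.04],"jaw":0},{"delta_rot":[0,0,0],"slide":[0,0,0],"jaw":0}]'

```text
time: 35.45
tcp_pos: [0.5789, 0.2733, 0.0988]
tool_rot: [[0.03, 1.0, 0.003], [1.0, -0.03, 0.001], [0.001, 0.003, -1.0]]
contact_force: [-12.1, -4.2, 29.2]
gripper_width: 0.001
gripper_force: 13.8
```

All three jars are seated with caps home. Rise, step aside towards the guard and turn the tool to its orientation.

Emit:
step_arm --commands '[{"delta_rot":[0,0,0],"slide":[0,0,-0.8],"jaw":0},{"delta_rot":[0,0,0],"slide":[0,0,-1],"jaw":0.5},{"delta_rot":[0,0,0],"slide":[0,0,-1],"jaw":0.5},{"delta_rot":[0,0,0],"slide":[0,0,-0.5],"jaw":0.5},{"delta_rot":[0,0,0],"slide":[-0.89,-0.243,0],"jaw":0.5},{"delta_rot":[0,0,0],"slide":[-0.89,-0.243,0],"jaw":0.5},{"delta_rot":[0,0,0],"slide":[-0.89,-0.243,0],"jaw":0.5},{"delta_rot":[0,0,0],"slide":[-0.89,-0.243,0],"jaw":0.5}]'

```text
time: 36.45
tcp_pos: [0.5328, 0.1303, 0.2213]
tool_rot: [[0.03, 1.0, -0.001], [1.0, -0.03, -0.0], [-0.0, -0.001, -1.0]]
contact_force: [1.3, 0.1, 0.1]
gripper_width: 0.497
gripper_force: 0.0
```

Emit:
step_arm --commands '[{"delta_rot":[0,0,0],"slide":[-0.89,-0.243,0],"jaw":0.5},{"delta_rot":[0,0,0],"slide":[-0.89,-0.243,0],"jaw":0.5},{"delta_rot":[0,0,0],"slide":[-0.89,-0.243,0],"jaw":0.5},{"delta_rot":[0,0,0],"slide":[-0.89,-0.243,0],"jaw":0.5},{"delta_rot":[0,0,0],"slide":[-0.89,-0.243,0],"jaw":0.5},{"delta_rot":[0,0,0],"slide":[-0.89,-0.243,0],"jaw":0.5},{"delta_rot":[0,0,0.906],"slide":[0,0,0],"jaw":0.5},{"delta_rot":[0,0,0.906],"slide":[0,0,0],"jaw":0.5}]'

```text
time: 37.45
tcp_pos: [0.4682, -0.081, 0.2214]
tool_rot: [[0.346, 0.938, -0.001], [0.938, -0.346, 0.0], [0.0, -0.001, -1.0]]
contact_force: [0.6, -0.6, 0.9]
gripper_width: 0.501
gripper_force: 0.0
```

Emit:
step_arm --commands '[{"delta_rot":[0,0,0.906],"slide":[0,0,0],"jaw":0.5},{"delta_rot":[0,0,0.906],"slide":[0,0,0],"jaw":0.5},{"delta_rot":[0,0,0.906],"slide":[0,0,0],"jaw":0.5},{"delta_rot":[0,0,0.906],"slide":[0,0,0],"jaw":0.5},{"delta_rot":[0,0,0.906],"slide":[0,0,0],"jaw":0.5},{"delta_rot":[0,0,0.906],"slide":[0,0,0],"jaw":0.5},{"delta_rot":[0,0,0.906],"slide":[0,0,0],"jaw":0.5},{"delta_rot":[0,0,0],"slide":[0,0,0],"jaw":0.5}]'

```text
time: 38.45
tcp_pos: [0.4684, -0.0803, 0.2213]
tool_rot: [[0.993, 0.119, -0.001], [0.119, -0.993, 0.0], [-0.001, -0.0, -1.0]]
contact_force: [-0.4, 0.4, -0.9]
gripper_width: 0.498
gripper_force: 0.0
```

```bash
cat > tab.py <<'E'
from h import *
np.set_printoptions(precision=4,suppress=True)
def tabhull(p,v,zb):
    c,s=np.cos(v[2]),np.sin(v[2]);P=[]
    for z in(zb+.125,zb+.156):
        for a in(-.006,.006):
            for b in(-.03,.03): P.append([v[0]+c*a-s*b,v[1]+s*a+c*b,z])
    return P
def tabmask(p,near):
    f=p['frame'].astype(int);m=(f.max(2)<38).astype(np.uint8);n,l,st,ce=cv2.connectedComponentsWithStats(m)
    i=min((i for i in range(1,n) if st[i][4]>40),key=lambda i:np.hypot(*(ce[i]-near)));return ce[i],st[i]
if __name__=='__main__':
    S=avg('side',4);T=avg('top',4)
    for n,p in(('S',S),('T',T)):
        u=proj(p,[[.469,-.354,.15]])[0];ce,st=tabmask(p,u);print(n,ce,st)
        for zb in(.010,.013):
            def cen(v):
                h=cv2.convexHull(proj(p,tabhull(p,[*v,-1.455],zb)).astype(np.float32));M=cv2.moments(h);return np.array([M['m10'],M['m01']])/M['m00'],M['m00']
            r=least_squares(lambda v:cen(v)[0]-ce,[.469,-.354],diff_step=1e-4,x_scale=.1);print(zb,r.x,'model area',cen(r.x)[1])
        for c,a in caps(p): print(c.round(1),a,fitcap(p,c,.098,.080).round(4))
    go([.469,-.354,.25])
E
python3 tab.py
```

```text
S [312.7552 294.535 ] [301 283  24  24 286]
0.01 [ 0.4674 -0.3561] model area 372.0018072859384
0.013 [ 0.4658 -0.3581] model area 374.834266257938
[223.1 157.8] 84 [0.5721 0.2794]
T [380.5727 217.5455] [376 208  10  20 110]
0.01 [ 0.469  -0.3516] model area 162.8455586535856
0.013 [ 0.469  -0.3507] model area 163.69467207579874
[165.5 185.7] 183 [0.5781 0.2702]
[187.2 186.1] 182 [0.5754 0.2045]
[210.3 187.1] 182 [0.5708 0.1347]
t 38.85 tcp [ 0.4686 -0.0804  0.2217] psi -83.26 tilt [-0.0001 -0.    ] w 0.499 F [0.5 0.7 0.7] q6 1.14
units [-0.79  6.79 -0.71]
```

Emit:
step_arm --commands '[{"delta_rot":[0,0,0],"slide":[-0.119,0.97,0],"jaw":0.5},{"delta_rot":[0,0,0],"slide":[-0.119,0.97,0],"jaw":0.5},{"delta_rot":[0,0,0],"slide":[-0.119,0.97,0],"jaw":0.5},{"delta_rot":[0,0,0],"slide":[-0.119,0.97,0],"jaw":0.5},{"delta_rot":[0,0,0],"slide":[-0.119,0.97,0],"jaw":0.5},{"delta_rot":[0,0,0],"slide":[-0.119,0.97,0],"jaw":0.5},{"delta_rot":[0,0,0],"slide":[-0.119,0.97,0],"jaw":0.5},{"delta_rot":[0,0,0],"slide":[0,0,0],"jaw":0.5}]'

```text
time: 39.85
tcp_pos: [0.467, -0.3565, 0.2217]
tool_rot: [[0.993, 0.114, 0.0], [0.114, -0.993, -0.001], [0.0, 0.001, -1.0]]
contact_force: [0.7, 0.7, 0.6]
gripper_width: 0.498
gripper_force: 0.0
```

Run:
```python
from h import *
p=ctrl.grab_frame('side')
go([.468,-.354,.137])
f=cv2.resize(p['frame'],(800,600));c=cv2.resize(p['frame'][225:335,235:385],None,fx=4,fy=4,interpolation=cv2.INTER_CUBIC)
cv2.imwrite('pics/g3.png',c)
```

```text
t 39.9 tcp [ 0.467  -0.3548  0.2214] psi -83.39 tilt [-0.0003  0.0008] w 0.498 F [-0.6  0.7 -0.5] q6 0.69
units [ 0.03 -0.02  2.11]
```

View pics/g3.png

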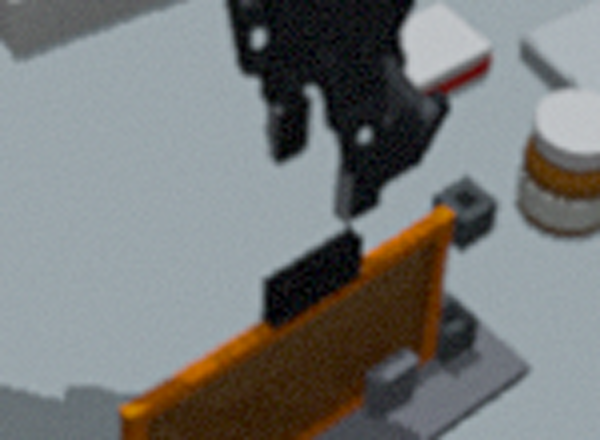

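The open fingers straddle the tab at (312,275). Descend and grip.

Emit:
step_arm --commands '[{"delta_rot":[0,0,0],"slide":[0.02,0,0.5],"jaw":0.5},{"delta_rot":[0,0,0],"slide":[0,0,0.5],"jaw":0.5},{"delta_rot":[0,0,0],"slide":[0,0,0.5],"jaw":0.5},{"delta_rot":[0,0,0],"slide":[0,0,0.4],"jaw":0.5},{"delta_rot":[0,0,0],"slide":[0,0,0.2],"jaw":0.5},{"delta_rot":[0,0,0],"slide":[0,0,0],"jaw":0.5},{"delta_rot":[0,0,0],"slide":[0,0,0],"jaw":0.5}]'

```text
time: 40.78
tcp_pos: [0.4686, -0.3545, 0.1386]
tool_rot: [[0.993, 0.117, 0.001], [0.117, -0.993, -0.001], [0.001, 0.001, -1.0]]
contact_force: [-1.4, 0.2, 0.0]
gripper_width: 0.5
gripper_force: 0.0
```

Emit:
step_arm --commands '[{"delta_rot":[0,0,0],"slide":[0,0,0],"jaw":0},{"delta_rot":[0,0,0],"slide":[0,0,0],"jaw":0},{"delta_rot":[0,0,0],"slide":[0,0,0],"jaw":0},{"delta_rot":[0,0,0],"slide":[0,0,0],"jaw":0},{"delta_rot":[0,0,0],"slide":[0,0,0],"jaw":0},{"delta_rot":[0,0,0],"slide":[0,0,0],"jaw":0}]' --newtons 80

```text
time: 41.52
tcp_pos: [0.4686, -0.3545, 0.1388]
tool_rot: [[0.993, 0.117, 0.001], [0.117, -0.993, -0.001], [0.001, 0.002, -1.0]]
contact_force: [0.6, -0.2, 6.1]
gripper_width: 0.119
gripper_force: 80.5
```

Emit:
step_arm --commands '[{"delta_rot":[0,0,0],"slide":[0,0,-0.3],"jaw":0},{"delta_rot":[0,0,0],"slide":[0,0,-0.6],"jaw":0},{"delta_rot":[0,0,0],"slide":[0,0,-0.7],"jaw":0},{"delta_rot":[0,0,0],"slide":[0,0,-0.7],"jaw":0},{"delta_rot":[0,0,0],"slide":[0,0,-0.7],"jaw":0},{"delta_rot":[0,0,0],"slide":[0,0,0],"jaw":0}]'

```text
time: 42.28
tcp_pos: [0.469, -0.3547, 0.26]
tool_rot: [[0.993, 0.117, 0.003], [0.117, -0.993, -0.003], [0.003, 0.003, -1.0]]
contact_force: [-0.4, -0.6, -2.4]
gripper_width: 0.125
gripper_force: 79.5
```

Emit:
step_arm --commands '[{"delta_rot":[0,0,-0.5],"slide":[0,0,0],"jaw":0},{"delta_rot":[0,0,-0.8],"slide":[0,0,0],"jaw":0},{"delta_rot":[0,0,-0.9],"slide":[0,0,0],"jaw":0},{"delta_rot":[0,0,-0.9],"slide":[0,0,0],"jaw":0},{"delta_rot":[0,0,-0.9],"slide":[0,0,0],"jaw":0},{"delta_rot":[0,0,-0.9],"slide":[0,0,0],"jaw":0},{"delta_rot":[0,0,-0.9],"slide":[0,0,0],"jaw":0},{"delta_rot":[0,0,-0.9],"slide":[0,0,0],"jaw":0}]'

```text
time: 43.28
tcp_pos: [0.4669, -0.3528, 0.2547]
tool_rot: [[0.276, 0.961, -0.004], [0.961, -0.276, 0.003], [0.002, -0.004, -1.0]]
contact_force: [-0.2, -0.3, -1.8]
gripper_width: 0.127
gripper_force: 79.4
```

Emit:
step_arm --commands '[{"delta_rot":[0,0,-0.8],"slide":[0,0,0],"jaw":0},{"delta_rot":[0,0,-0.64],"slide":[0,0,0],"jaw":0},{"delta_rot":[0,0,0],"slide":[0,0,0],"jaw":0},{"delta_rot":[0,0,0],"slide":[0,0,0],"jaw":0}]'

```text
time: 43.78
tcp_pos: [0.4675, -0.3533, 0.2562]
tool_rot: [[0.035, 0.999, -0.002], [0.999, -0.035, 0.002], [0.002, -0.002, -1.0]]
contact_force: [-0.4, -0.5, -3.1]
gripper_width: 0.125
gripper_force: 79.4
```

Run:
```python
from h import *
p=ctrl.grab_frame('side')
go([.4213,.281,.259])
cv2.imwrite('pics/g4.png',cv2.resize(p['frame'],(800,600)))
```

```text
t 43.83 tcp [ 0.4677 -0.3535  0.2566] psi -1.97 tilt [-0.0013  0.0012] w 0.126 F [ 0.4  0.4 -2.4] q6 -0.73
units [15.81 -1.7  -0.04]
```

View pics/g4.png

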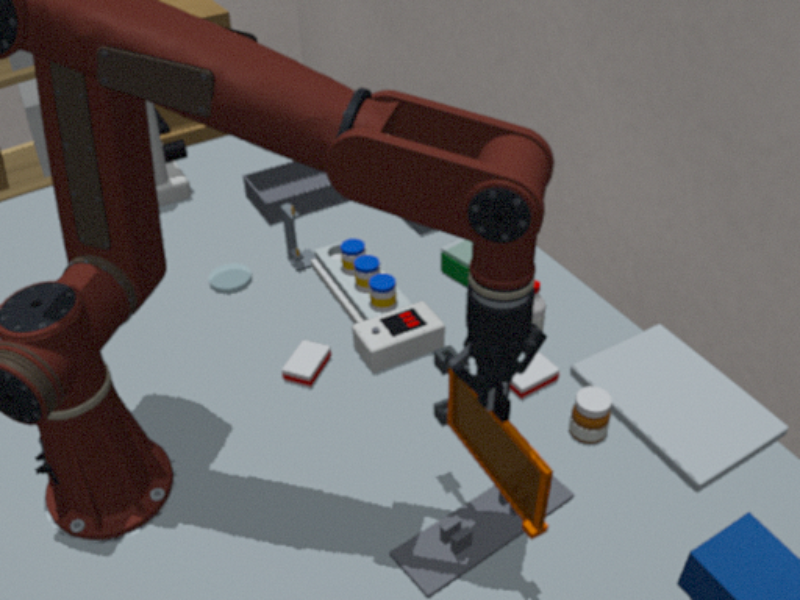

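The guard is held upright with its sockets towards the post. The three jars stand in wells 2–4 at (353,255), (367,270) and (382,292). Carry it to the approach point.

Emit:
step_arm --commands '[{"delta_rot":[0,0,0],"slide":[0.4,-0.085,0],"jaw":0},{"delta_rot":[0,0,0],"slide":[0.7,-0.085,0],"jaw":0},{"delta_rot":[0,0,0],"slide":[0.85,-0.085,0],"jaw":0},{"delta_rot":[0,0,0],"slide":[0.85,-0.085,0],"jaw":0},{"delta_rot":[0,0,0],"slide":[0.85,-0.085,0],"jaw":0},{"delta_rot":[0,0,0],"slide":[0.85,-0.085,0],"jaw":0},{"delta_rot":[0,0,0],"slide":[0.85,-0.085,0],"jaw":0},{"delta_rot":[0,0,0],"slide":[0.85,-0.085,0],"jaw":0}]'

```text
time: 44.82
tcp_pos: [0.4483, -0.1031, 0.2578]
tool_rot: [[0.033, 0.999, 0.0], [0.999, -0.033, 0.0], [0.0, 0.0, -1.0]]
contact_force: [0.5, 0.2, -2.2]
gripper_width: 0.124
gripper_force: 79.4
```

Emit:
step_arm --commands '[{"delta_rot":[0,0,0],"slide":[0.85,-0.085,0],"jaw":0},{"delta_rot":[0,0,0],"slide":[0.85,-0.085,0],"jaw":0},{"delta_rot":[0,0,0],"slide":[0.85,-0.085,0],"jaw":0},{"delta_rot":[0,0,0],"slide":[0.85,-0.085,0],"jaw":0},{"delta_rot":[0,0,0],"slide":[0.85,-0.085,0],"jaw":0},{"delta_rot":[0,0,0],"slide":[0.85,-0.085,0],"jaw":0},{"delta_rot":[0,0,0],"slide":[0.85,-0.085,0],"jaw":0},{"delta_rot":[0,0,0],"slide":[0.85,-0.085,0],"jaw":0}]'

```text
time: 45.82
tcp_pos: [0.4297, 0.1692, 0.2579]
tool_rot: [[0.033, 0.999, 0.0], [0.999, -0.033, 0.0], [0.0, 0.0, -1.0]]
contact_force: [0.4, 0.3, -1.9]
gripper_width: 0.125
gripper_force: 79.4
```

Emit:
step_arm --commands '[{"delta_rot":[0,0,0],"slide":[0.85,-0.085,0],"jaw":0},{"delta_rot":[0,0,0],"slide":[0.7,-0.085,0],"jaw":0},{"delta_rot":[0,0,0],"slide":[0.46,-0.17,0],"jaw":0},{"delta_rot":[0,0,0],"slide":[0,0,0.5],"jaw":0},{"delta_rot":[0,0,0],"slide":[0,0,0.5],"jaw":0},{"delta_rot":[0,0,0],"slide":[0,0,0.4],"jaw":0},{"delta_rot":[0,0,0],"slide":[0,0,0],"jaw":0},{"delta_rot":[0,0,0],"slide":[0,0,0],"jaw":0}]'

```text
time: 46.82
tcp_pos: [0.4203, 0.2486, 0.2024]
tool_rot: [[0.033, 0.999, 0.001], [0.999, -0.033, 0.001], [0.001, 0.001, -1.0]]
contact_force: [0.0, 0.2, -2.2]
gripper_width: 0.125
gripper_force: 79.3
```

Run:
```python
from h import *
S=avg('side',3);T=avg('top',3)
go([.5013,.281,.199])
import pickle;pickle.dump((T,S),open('app.pkl','wb'))
a=cv2.resize(S['frame'][110:220,165:285],None,fx=5,fy=5,interpolation=cv2.INTER_CUBIC)
b=cv2.resize(T['frame'][170:270,100:220],None,fx=3,fy=3,interpolation=cv2.INTER_CUBIC)
cv2.imwrite('pics/app_s.png',a);cv2.imwrite('pics/app_t.png',cv2.resize(b,None,fx=2,fy=2))
for n,p in(('S',S),('T',T)):
    for c,k in caps(p): print(n,c.round(1),k,fitcap(p,c,.098,.080).round(4))
```

```text
t 47.12 tcp [0.4204 0.2485 0.2024] psi -1.91 tilt [0.0011 0.0005] w 0.12 F [-0.3 -0.2 -2.2] q6 0.42
units [0.88 1.99 0.09]
S [230.  163.8] 279 [0.5756 0.2394]
S [244.3 180.6] 162 [0.5718 0.1408]
T [187.2 186.1] 182 [0.5754 0.2045]
T [166.8 186.4] 181 [0.5757 0.2663]
T [210.3 187.1] 182 [0.5708 0.1347]
```

View pics/app_s.png

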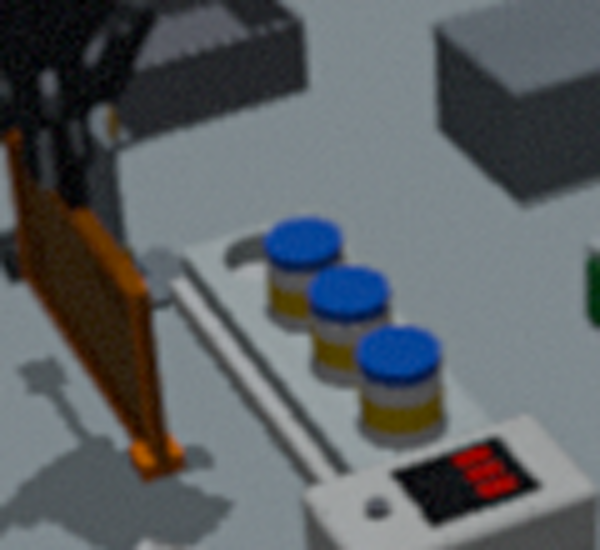

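View pics/app_t.png

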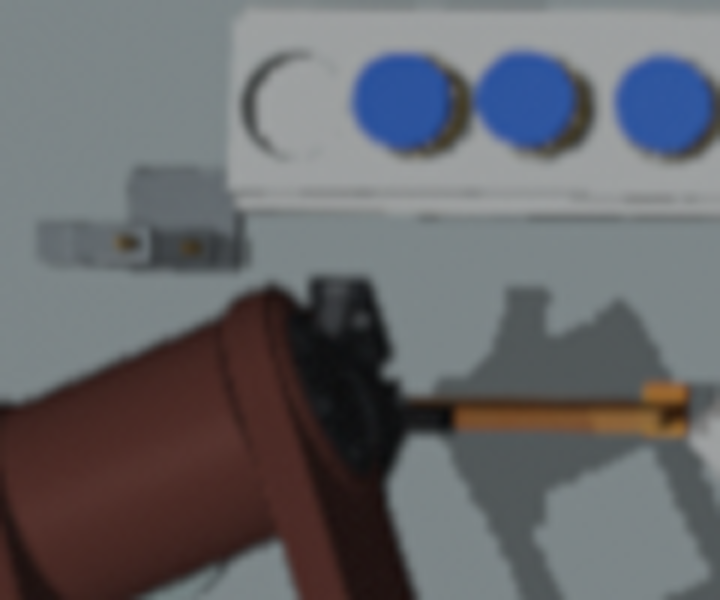

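Side crop: the guard is clear in front of the block, its foot at (157,458) and its top free corner at (140,292). Top crop: the free end is at (688,410), and the pintles are in view at (127,243) and (193,246). I'll compare these with the prediction.

Run:
```python
from h import *
import pickle
np.set_printoptions(precision=1,suppress=True)
T,S=pickle.load(open('app.pkl','rb'))
t=np.array([.4204,.2485]);ps=np.radians(-1.91);gy=np.array([-np.sin(ps),np.cos(ps)]);gx=np.array([np.cos(ps),np.sin(ps)])
for n,p,o,s,b in(('S',S,(165,110),5,(-.002,-.005)),('T',T,(100,170),6,(.0013,-.0026))):
    for nm,a,x,z in(('low end-13',-.122,-.013,.0736),('low end+13',-.122,.013,.0736),('high end-4',-.122,-.004,.1986),('high end+4',-.122,.004,.1986),('tab free end top',-.030,0,.2296),('tab free end bot',-.030,0,.1986)):
        q=t+b+gy*a+gx*x;u=proj(p,[[*q,z]])[0];print(n,nm,(u-np.array(o)+.4)*s)
```

```text
S low end-13 [144.2 490.4]
S low end+13 [187.5 475.9]
S high end-4 [135.8 300.6]
S high end+4 [150.  296.2]
S tab free end top [ 75.  167.1]
S tab free end bot [ 81.4 214.8]
T low end-13 [693.1 435.8]
T low end+13 [694.1 383.9]
T high end-4 [662.2 430.6]
T high end+4 [662.6 412.8]
T tab free end top [445.4 422.3]
T tab free end bot [460.1 419. ]
```

Emit:
step_arm --commands '[{"delta_rot":[0,0,0],"slide":[0.41,0,0.04],"jaw":0},{"delta_rot":[0,0,0],"slide":[0.41,0,0.04],"jaw":0},{"delta_rot":[0,0,0],"slide":[0,0.4,0],"jaw":0},{"delta_rot":[0,0,0],"slide":[0,0.4,0],"jaw":0},{"delta_rot":[0,0,0],"slide":[0,0.4,0],"jaw":0},{"delta_rot":[0,0,0],"slide":[0,0.4,0],"jaw":0},{"delta_rot":[0,0,0],"slide":[0,0.4,0],"jaw":0},{"delta_rot":[0,0,0],"slide":[0,0,0],"jaw":0}]'

```text
time: 48.12
tcp_pos: [0.5025, 0.2782, 0.1986]
tool_rot: [[0.034, 0.999, 0.0], [0.999, -0.034, 0.0], [0.0, 0.0, -1.0]]
contact_force: [-0.6, 0.3, -2.0]
gripper_width: 0.123
gripper_force: 79.4
```

Run:
```python
from h import *
S=avg('side',3);T=avg('top',3)
go([.5012,.2786,.199])
import pickle;pickle.dump((T,S),open('app2.pkl','wb'))
a=cv2.resize(S['frame'][105:205,160:240],None,fx=5,fy=5,interpolation=cv2.INTER_CUBIC)
b=cv2.resize(T['frame'][170:270,95:225],None,fx=3,fy=5,interpolation=cv2.INTER_CUBIC)
cv2.imwrite('pics/in.png',np.hstack([a,b]))
```

```text
t 48.42 tcp [0.5004 0.2786 0.1984] psi -1.87 tilt [-0.0004 -0.0001] w 0.122 F [-0.4  0.6 -3.4] q6 0.42
units [ 0.    0.02 -0.01]
```

View pics/in.png

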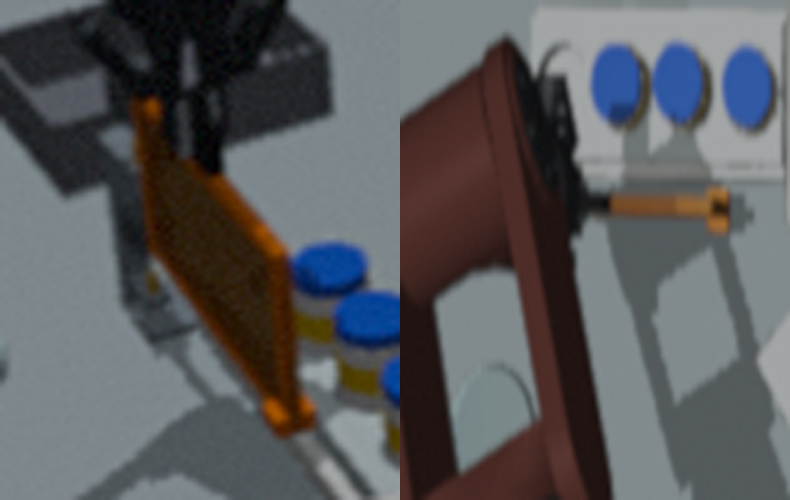

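The guard is in over the hinge, with its foot at (288,412) in the side part and (718,210) in the top part. The panel hides the sockets, so I lower gently with force feedback.

Emit:
step_arm --commands '[{"delta_rot":[0,0,0],"slide":[0,0.02,0.2],"jaw":0},{"delta_rot":[0,0,0],"slide":[0,0,0.2],"jaw":0},{"delta_rot":[0,0,0],"slide":[0,0,0.1],"jaw":0},{"delta_rot":[0,0,0],"slide":[0,0,0.07],"jaw":0},{"delta_rot":[0,0,0],"slide":[0,0,0.07],"jaw":0},{"delta_rot":[0,0,0],"slide":[0,0,0],"jaw":0}]'

```text
time: 49.18
tcp_pos: [0.5017, 0.2785, 0.1727]
tool_rot: [[0.033, 0.999, -0.0], [0.999, -0.033, -0.0], [-0.0, -0.0, -1.0]]
contact_force: [0.4, -0.6, -1.2]
gripper_width: 0.123
gripper_force: 79.4
```

Emit:
step_arm --commands '[{"delta_rot":[0,0,0],"slide":[0,0,0.07],"jaw":0},{"delta_rot":[0,0,0],"slide":[0,0,0.07],"jaw":0},{"delta_rot":[0,0,0],"slide":[0,0,0],"jaw":0}]'

```text
time: 49.55
tcp_pos: [0.5015, 0.2784, 0.1669]
tool_rot: [[0.033, 0.999, -0.001], [0.999, -0.033, -0.0], [-0.0, -0.001, -1.0]]
contact_force: [-0.3, -0.4, -3.2]
gripper_width: 0.122
gripper_force: 79.4
```

Emit:
step_arm --commands '[{"delta_rot":[0,0,0],"slide":[0,0,0.07],"jaw":0},{"delta_rot":[0,0,0],"slide":[0,0,0.07],"jaw":0},{"delta_rot":[0,0,0],"slide":[0,0,0],"jaw":0}]'

```text
time: 49.92
tcp_pos: [0.5015, 0.2784, 0.1612]
tool_rot: [[0.033, 0.999, -0.001], [0.999, -0.033, -0.0], [-0.0, -0.001, -1.0]]
contact_force: [0.4, -0.1, -2.5]
gripper_width: 0.126
gripper_force: 79.4
```

Emit:
step_arm --commands '[{"delta_rot":[0,0,0],"slide":[0,0,0.05],"jaw":0},{"delta_rot":[0,0,0],"slide":[0,0,0.05],"jaw":0},{"delta_rot":[0,0,0],"slide":[0,0,0],"jaw":0},{"delta_rot":[0,0,0],"slide":[0,0,0],"jaw":0}]'

```text
time: 50.42
tcp_pos: [0.5022, 0.2786, 0.1584]
tool_rot: [[0.033, 0.999, 0.001], [0.999, -0.033, 0.0], [0.0, 0.001, -1.0]]
contact_force: [-0.3, -1.5, 2.0]
gripper_width: 0.122
gripper_force: 80.1
```

Run:
```python
from h import *
go([.5012,.2786,.1588])
S=avg('side',3);T=avg('top',2)
a=cv2.resize(S['frame'][120:220,160:240],None,fx=5,fy=5,interpolation=cv2.INTER_CUBIC)
b=cv2.resize(T['frame'][170:270,95:225],None,fx=3,fy=5,interpolation=cv2.INTER_CUBIC)
cv2.imwrite('pics/down.png',np.hstack([a,b]))
```

```text
t 50.42 tcp [0.5022 0.2786 0.1584] psi -1.9 tilt [0.0008 0.0003] w 0.122 F [-0.3 -1.5  2. ] q6 0.42
units [ 0.   -0.02 -0.01]
```

View pics/down.png

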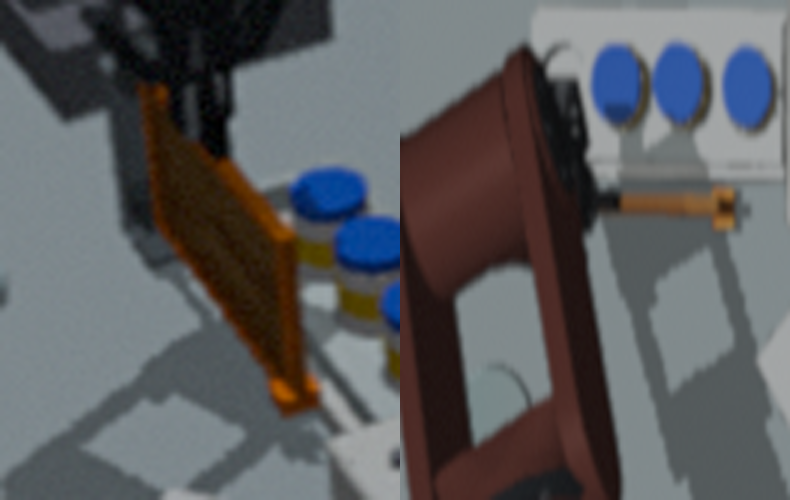

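Weight is coming off at the expected height (z 0.158). Press slightly further and nudge sideways to confirm the pintles are inside the sockets.

Emit:
step_arm --commands '[{"delta_rot":[0,0,0],"slide":[0,0,0.04],"jaw":0},{"delta_rot":[0,0,0],"slide":[0,0,0],"jaw":0}]'

```text
time: 50.92
tcp_pos: [0.5026, 0.2783, 0.1577]
tool_rot: [[0.033, 0.999, 0.001], [0.999, -0.033, -0.0], [-0.0, 0.001, -1.0]]
contact_force: [-2.4, -4.2, 7.2]
gripper_width: 0.126
gripper_force: 81.0
```

Emit:
step_arm --commands '[{"delta_rot":[0,0,0],"slide":[-0.1,0,0],"jaw":0},{"delta_rot":[0,0,0],"slide":[0,0,0],"jaw":0}]'

```text
time: 51.18
tcp_pos: [0.5023, 0.2761, 0.1569]
tool_rot: [[0.034, 0.999, 0.002], [0.999, -0.034, 0.004], [0.004, 0.002, -1.0]]
contact_force: [0.3, 4.0, 3.6]
gripper_width: 0.126
gripper_force: 80.4
```

Emit:
step_arm --commands '[{"delta_rot":[0,0,0],"slide":[0.1,-0.1,0],"jaw":0},{"delta_rot":[0,0,0],"slide":[0,0,0],"jaw":0}]'

```text
time: 51.42
tcp_pos: [0.5005, 0.2778, 0.1581]
tool_rot: [[0.033, 0.999, 0.007], [0.999, -0.033, -0.002], [-0.002, 0.007, -1.0]]
contact_force: [2.2, -3.2, 6.8]
gripper_width: 0.123
gripper_force: 80.8
```

Emit:
step_arm --commands '[{"delta_rot":[0,0,0],"slide":[0,0.1,0],"jaw":0},{"delta_rot":[0,0,0],"slide":[0,0,0],"jaw":0}]'

```text
time: 51.68
tcp_pos: [0.5026, 0.2776, 0.1576]
tool_rot: [[0.032, 0.999, 0.001], [0.999, -0.032, -0.002], [-0.002, 0.001, -1.0]]
contact_force: [-1.9, -2.7, 9.9]
gripper_width: 0.124
gripper_force: 81.2
```

Emit:
step_arm --commands '[{"delta_rot":[0,0,0],"slide":[0,0,-0.03],"jaw":0.45},{"delta_rot":[0,0,0],"slide":[0,0,0],"jaw":0.45},{"delta_rot":[0,0,0],"slide":[0,0,0],"jaw":0.45},{"delta_rot":[0,0,0],"slide":[0,0,0],"jaw":0.45},{"delta_rot":[0,0,0],"slide":[0,0,-0.4],"jaw":0.45},{"delta_rot":[0,0,0],"slide":[0,0,-0.7],"jaw":0.45},{"delta_rot":[0,0,0],"slide":[0,0,-1],"jaw":0.45},{"delta_rot":[0,0,0],"slide":[0,0,-1],"jaw":0.45}]'

```text
time: 52.68
tcp_pos: [0.5019, 0.2785, 0.2837]
tool_rot: [[0.033, 0.999, 0.001], [0.999, -0.033, 0.0], [0.0, 0.001, -1.0]]
contact_force: [0.4, -0.0, 0.4]
gripper_width: 0.45
gripper_force: 0.0
```

Emit:
step_arm --commands '[{"delta_rot":[0,0,0],"slide":[-1,-0.3,-0.5],"jaw":0.45},{"delta_rot":[0,0,0],"slide":[-1,-0.3,0],"jaw":0.45},{"delta_rot":[0,0,0],"slide":[-1,-0.3,0],"jaw":0.45},{"delta_rot":[0,0,0],"slide":[-1,-0.3,0],"jaw":0.45},{"delta_rot":[0,0,0],"slide":[-1,-0.3,0],"jaw":0.45},{"delta_rot":[0,0,0],"slide":[-1,-0.3,0],"jaw":0.45},{"delta_rot":[0,0,0],"slide":[-1,-0.3,0],"jaw":0.45},{"delta_rot":[0,0,0],"slide":[-1,-0.3,0],"jaw":0.45}]'

```text
time: 53.68
tcp_pos: [0.395, -0.0394, 0.3028]
tool_rot: [[0.033, 0.999, 0.003], [0.999, -0.033, -0.001], [-0.001, 0.003, -1.0]]
contact_force: [0.6, -0.3, -0.4]
gripper_width: 0.451
gripper_force: 0.0
```

Run:
```python
from h import *
go([.5,0,.3])
S=avg('side',3);T=avg('top',3)
a=cv2.resize(S['frame'][120:220,165:265],None,fx=4,fy=4,interpolation=cv2.INTER_CUBIC)
b=cv2.resize(T['frame'][165:245,100:234],None,fx=2.985,fy=5,interpolation=cv2.INTER_CUBIC)
b=cv2.resize(b,(400,400))
cv2.imwrite('pics/fin.png',np.hstack([a,b]))
for n,p in(('S',S),('T',T)):
    for c,k in caps(p): print(n,c.round(1),k,fitcap(p,c,.098,.080).round(4))
```

```text
t 53.67 tcp [ 0.395  -0.0394  0.3028] psi -1.88 tilt [ 0.0026 -0.001 ] w 0.451 F [ 0.6 -0.3 -0.4] q6 -0.24
units [1.07 2.59 0.08]
S [231.4 164.4] 240 [0.5777 0.234 ]
S [244.3 180.7] 162 [0.5718 0.1407]
T [187.2 186.1] 182 [0.5754 0.2045]
T [166.8 186.5] 181 [0.5756 0.2665]
T [210.3 187.1] 182 [0.5708 0.1347]
```

View pics/fin.png

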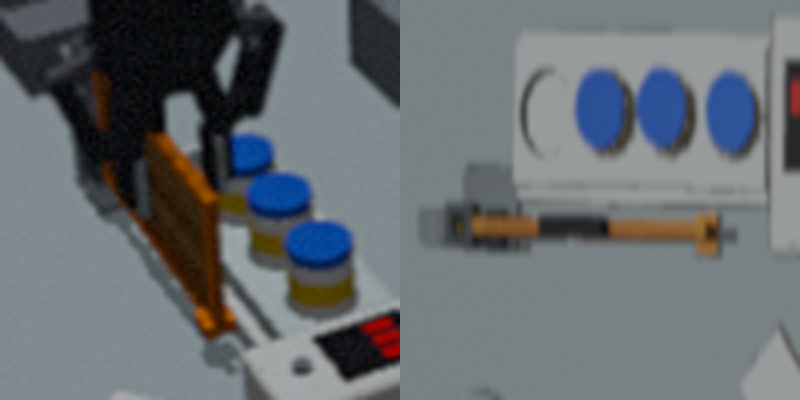

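The final view shows the guard hanging parallel to the row, with the upper pintle inside its socket at (460,226). All three caps are at equal height in wells 2–4, and the arm is clear.

```bash
python3 -c "
from cell import ctrl
print(ctrl.sign_off())"
```

```text
the job is handed in; nothing more can be done
None
```

The job is handed in at about 54 s: the three jars on the worktop are in wells 2–4 with caps pressed home, the guard hangs shut on both pintles, and the arm is clear; no verdict came back on hand-in.

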